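# Stack the test-tile trays and snap in the keeper bar

### The arm

A 6-joint arm with a two-finger parallel gripper is mounted at the origin on the work surface. World frame = base frame: x ahead of the robot, y to its left, z up, the work surface at z = 0. Lengths are in m, angles in rad, forces in N, time in s.
With the tool pointing down it reaches from about 0.425 to 1.125 m from the base axis. Payload 14.9 kg.
Tool frame: the origin (TCP) lies where the fingers leave the gripper's body, on its centre line; the fingertips stand 78 mm ahead of it and the grasp point (between the pads) lies 60 mm ahead of it (robot.tcp_to_grasp is the distance from the TCP to the grasp point, in m); z points along the fingers, y is the direction in which the jaws open and shut (so a half turn about z gives the same grasp; the last joint's range is limited). The gripper opens to 91 mm and grips with 3 to 60 N. Pads are 32 mm wide; open, the fingers measure 118 mm over their backs; the gripper's body (76 mm by 178 mm) begins 60 mm behind the grasp point.
Start: joints at [1.303, 0.379, 1.734, -0, 1.028, -0.033], TCP at [0.163, 0.681, 0.292] pointing down, gripper open.
Joint ranges: [-2.77, 2.77], [-0.74, 2.19], [0, 2.66], [-1.06, 4.2], [0.31, 2.87], [-3.08, 3.08]. Speed limits (rad/s): [1.89, 1.89, 2.39, 3.14, 3.14, 3.14].

### API

Orientations are given as a rotation vector (axis times angle).
In Python, from rig import robot gives the robot as it stands. The module is installed in compiled form; this text tells all that it offers.
- The arm moves only by the tool servo_tool, never from a script. Its argument "commands" is a list of rows, each a list of 3 entries, a list of its own where there are three numbers: the shift along the world's x, y, z in mm, then the turn about the world's z in rad, then the finger opening in mm, from 0 to 91.2. A call has exactly 5 rows; each row shifts and turns the pose as measured when the row begins; what a row does not reach is not made up. A row lasts 1/10 s, in which the tool goes at most 50 mm and 8.59 degrees, less where a joint would pass 70% of its speed; a pose out of reach is approached as far as the arm can. A call with a gripper value outside its range is refused whole. The fingers move at their own pace and stop on an object; the grip force is fixed at half the most. Time passes only in rows, so rows that do not move let the fingers close, or fill a call up. It gives the time, the measured TCP pose, the force and the opening at its end, in the units of the state.
- robot.sense(): the state, without advancing time (a new reading comes with each control period).
- robot.grab_frame(name): name is "side" or "top" or "wrist"; returns the picture (400x640x3 uint8, red, green, blue); there is no depth.
- robot.camera_info(name): a dict with "fx", "fy", "cx", "cy" (pixels), "R" (3x3) and "t" (3): a world point X has camera coordinates R X + t; the wrist camera has in their place "tool_from_camera" (4x4, takes a point from camera to tool coordinates, whose origin is the TCP and whose axes are the flange's). Camera axes: x right, y down, z forward; pixel columns grow to the right and rows downward; lengths in m; the calibration is good to about 2 mm. A picture is of the moment at which its call begins: read the wrist's pose just before it. camera_info takes no time and is no camera call.
- robot.job_done(): hands the job in, once; it reports no verdict.
The state is a dict: "time_s": time; "joint_pos": joint angles; "dq": joint speeds; "tau": joint torques, N m; "eef_pos": TCP position; "tool_rot": TCP orientation; "wrist_force": force on the tool from outside, world axes, zero at the start; "wrist_torque": the same for the moment, N m; "finger_gap": opening from 0.0 (shut) to 1.0 (fully open).
Only numpy, scipy, OpenCV 4.12 (cv2) and the standard library are available. Lean on these libraries where they do the work, as an engineer would, in place of code of your own. Each camera call takes 0.05 s, during which the arm holds its last target.

### The job

Get the test-tile caddy ready to carry to the kiln: stack every loose tile tray squarely on the tray fixed in the caddy, each turned end for end from the one below so that its feet stand on the lugs instead of nesting. Then close the caddy with the sprung keeper bar above the stack: press its sprung pin into the slot of the taller cheek, lower the bar and let it spring home so that the stub sits fully in the hole of the other cheek. Leave the other things on the bench undisturbed.

Things in the scene. Friction and masses are not known exactly. Their poses are not given: they have to be found in the camera images.
- caddy: Carrying caddy, fixed: wooden plate 110 (x) x 244 (y) x 12 mm with a steel cheek on each end (60 mm wide in x; inner faces at y = -100 and +100 mm). Origin: centre of the plate's underside, on the bench; z up. The -y cheek is 242 mm high with a slot open at its top and to the inside; the +y cheek is 212.5 mm high with a rectangular hole in its inner face. A base tray is fixed in the middle.
- base (a point): Underside centre (12 mm up) of the base tray fixed in the caddy, same shape as the loose trays, rim at 48 mm, its long axis along the caddy's y, its tab towards +y (the lower, holed cheek). So the first loose tray stands with its underside 31 mm above this point, tab towards -y (the slot); the next at 62 mm, tab towards +y; then 93 mm (-y) and 124 mm (+y). Axes as the caddy.
- slot (a point): On the back wall of the slot in the taller (-y) cheek, at the height of the seated bar's axis (192 mm above the bench). The slot is 19 mm wide (x), 14 mm deep (y -100 to -114 mm), open at the top; its floor is 5.5 mm below this point, its back wall reaches to the cheek's top. Axes as the caddy.
- hole (a point): Mouth of the rectangular hole in the lower (+y) cheek, on its inner face (y = +100 mm), at the height of the seated bar's axis (192 mm above the bench). Hole 22 mm wide (x), from 6.5 mm below to 11.5 mm above this point, 14 mm deep to +y. The cheek ends 9 mm above the hole. Axes as the caddy.
- bar: Sprung keeper bar: square aluminium tube 24 x 24 x 180 mm (along its y), 180 g in all. Origin: middle of the tube, on its axis. Fixed steel stub 12 mm across, 10 mm long, blunt-pointed, at the +y end; sprung pin at the -y end. It may lie on any of its four sides. Seated: its y along the caddy's y, origin at x 0, y +10, z 192 mm of the caddy, tube against the holed cheek, pin still 8 mm pushed in.
- pin (a joint): How far the sprung pin is pushed into the bar: 0 m out, 0.030 m fully in; 2 N at 0, 6.5 N at 0.030 m. The pin: steel, 10 mm across, standing 42 mm out of the black collar at the bar's -y end. The bar (232 mm overall) is longer than the 214 mm from the slot's back wall to the holed cheek: push the pin in 18 to 28 mm against that wall for the stub to pass down inside the holed cheek.
- tray1: Loose grey stack-nest tray, 63 (x) x 116 (y) x 36 mm high, 180 g, three test tiles fixed inside; may be absent. Origin: centre of its underside, z up. A flat finger tab (34 wide, 9 mm out, at rim height) marks its +y end. The upright outer rim (z 17 to 36 mm) can be gripped from above across the 63 mm width.
- tray2: As tray1; may be absent. Inside each rim 4 lugs (y = +40 and -20 mm) with tops at z = 31 mm; underneath 4 feet at y = -40 and +20 mm. On a tray whose tab is at the opposite end the feet stand on the lugs: 31 mm pitch, held inside the rim with 3.5 mm play all round. With tabs at the same end it sinks and nests: 18 mm pitch, wrong.
- tray3: As tray1 and tray2, same axes and origin; may be absent.
- tray4: As tray1 and tray2, same axes and origin; may be absent.
- bowl: White bowl, rim radius 55, 55 mm high; bystander. Origin under its centre.
- wax_block: Yellow wax block 85 x 55 x 32 mm; bystander. Origin under its centre.
- clay: Short terracotta cylinder, radius 28, 45 mm high; bystander. Origin under its centre.
- kiln_block: Grey kiln block 45 x 45 x 40 mm; bystander. Origin under its centre.
- glaze_jar: White jar, radius 40, 85 mm high; bystander. Origin under its centre.
- brush_pot: Blue pot of brushes, radius 37, 105 mm high in all; bystander. Origin under its centre.
Things that resemble listed ones, but are neither listed nor needed, are in the scene too. Several things have the shape of the bar; the one meant has the colours described above.

How it is judged:
On the way, in this order (a step that is already met when the one before it is completed fails the run):
1. every loose tray stands stacked (not nested) in the caddy, let go (((z of tray1 in the frame of caddy between 0.038 and 0.048 m and y of slot in the frame of tray1 above 0.05 m) or (z of tray1 in the frame of caddy between 0.069 and 0.079 m and y of slot in the frame of tray1 below -0.05 m) or (z of tray1 in the frame of caddy between 0.1 and 0.11 m and y of slot in the frame of tray1 above 0.05 m) or (z of tray1 in the frame of caddy between 0.131 and 0.141 m and y of slot in the frame of tray1 below -0.05 m)) and x of tray1 in the frame of caddy between -0.015 and 0.015 m and y of tray1 in the frame of caddy between -0.015 and 0.015 m and angle between each of tray1, tray2, tray3, tray4's own z axis and vertical below 0.08 rad and contact force between the fingers and tray1 below 0.1 N and ((z of tray2 in the frame of caddy between 0.038 and 0.048 m and y of slot in the frame of tray2 above 0.05 m) or (z of tray2 in the frame of caddy between 0.069 and 0.079 m and y of slot in the frame of tray2 below -0.05 m) or (z of tray2 in the frame of caddy between 0.1 and 0.11 m and y of slot in the frame of tray2 above 0.05 m) or (z of tray2 in the frame of caddy between 0.131 and 0.141 m and y of slot in the frame of tray2 below -0.05 m)) and x of tray2 in the frame of caddy between -0.015 and 0.015 m and y of tray2 in the frame of caddy between -0.015 and 0.015 m and contact force between the fingers and tray2 below 0.1 N and ((z of tray3 in the frame of caddy between 0.038 and 0.048 m and y of slot in the frame of tray3 above 0.05 m) or (z of tray3 in the frame of caddy between 0.069 and 0.079 m and y of slot in the frame of tray3 below -0.05 m) or (z of tray3 in the frame of caddy between 0.1 and 0.11 m and y of slot in the frame of tray3 above 0.05 m) or (z of tray3 in the frame of caddy between 0.131 and 0.141 m and y of slot in the frame of tray3 below -0.05 m)) and x of tray3 in the frame of caddy between -0.015 and 0.015 m and y of tray3 in the frame of caddy between -0.015 and 0.015 m and contact force between the fingers and tray3 below 0.1 N and ((z of tray4 in the frame of caddy between 0.038 and 0.048 m and y of slot in the frame of tray4 above 0.05 m) or (z of tray4 in the frame of caddy between 0.069 and 0.079 m and y of slot in the frame of tray4 below -0.05 m) or (z of tray4 in the frame of caddy between 0.1 and 0.11 m and y of slot in the frame of tray4 above 0.05 m) or (z of tray4 in the frame of caddy between 0.131 and 0.141 m and y of slot in the frame of tray4 below -0.05 m)) and x of tray4 in the frame of caddy between -0.015 and 0.015 m and y of tray4 in the frame of caddy between -0.015 and 0.015 m and contact force between the fingers and tray4 below 0.1 N), for 0.2 s.
2. the bar is seated between the cheeks, stub in the hole and sprung pin in the slot (x of bar in the frame of caddy between -0.008 and 0.008 m and y of bar in the frame of caddy between 0.005 and 0.015 m and z of bar in the frame of caddy between 0.184 and 0.2 m and angle between the y axis of bar and the y axis of caddy, either way round below 0.06 rad and y of slot in the frame of bar below -0.08 m and value of joint pin between 0.003 and 0.015 m), for 0.2 s.
At the end, for the whole second after the job is handed in: Every tray present stacked on lugs over the base tray, tabs alternating: heights within 5 mm, centred within 15 mm, tilt < 0.08 rad. Bar seated, pin in slot, stub in hole: within 8 mm (x, z), 5 mm (y), 0.06 rad of its seat, pin pushed in 3 to 15 mm. All at rest, released (all of step 1 and all of step 2 and linear speed of each of bar, tray1, tray2, tray3, tray4 below 0.02 m/s); the robot touches nothing.
It fails at once if one of the other things on the bench is knocked away (over 4 cm) or tipped (distance of any of bowl, wax_block, clay, kiln_block, glaze_jar, brush_pot from where it was at the start of the episode above 0.04 m or angle between any of bowl, wax_block, clay, kiln_block, glaze_jar, brush_pot's own z axis and vertical above 0.6 rad).
Of tray1, tray2, tray3, tray4 only 3 to 4 are there at a start; the rules pass over those that are not, and their reading is None.
At some moment in a run one of bar may be knocked a few centimetres aside while the robot is not near it.
Once in a run the grip may slacken for a moment while it holds something.
It also fails if it takes over 210 s, if anything falls off the work surface, if the arm or the gripper's body presses on something with over 40 N, if the wrist force passes 120 N, or if a joint passes its speed limit or range.

## Working session

There is one attempt and no reset: what is moved stays moved. The work goes in short steps, Python scripts to look and compute and a tool call to move; the robot and the scene stay as the last step left them, time stands still between calls to the robot, and variables do not carry over. Pictures are saved under pics/ and viewed, and the job is handed in when it is done.

Besides the shell and the picture viewer there is one more tool, called in YAML: its name, and indented under it one key for each argument. servo_tool: Moves the arm, as the interface text tells. Its arguments: {"type":"object","properties":{"commands":{"type":"array"}},"required":["commands"]}

```bash
mkdir -p pics; python3 - <<'E'
from rig import robot
import cv2,numpy as np
s=robot.sense();print(s)
for n in ["side","top","wrist"]:
    im=robot.grab_frame(n);cv2.imwrite(f"pics/a_{n}.png",im[:,:,::-1]);
    print(n,robot.camera_info(n))
E
```

```text
{'time_s': 0.0, 'joint_pos': array([ 1.30272690e+00,  3.79408436e-01,  1.73474576e+00, -1.48957424e-05,
        1.02849451e+00, -3.32848451e-02]), 'dq': array([-0.00085291,  0.00142244, -0.00027031, -0.00092437,  0.00124125,
        0.0002083 ]), 'tau': array([-1.93594242e-03, -7.63722396e+01, -4.34362042e+01,  6.51552994e-02,
        4.25162504e-02, -6.62645925e-05]), 'eef_pos': array([0.16276354, 0.68051363, 0.29160564]), 'tool_rot': array([-3.67923134e-01, -3.11982652e+00,  1.64296718e-03]), 'wrist_force': array([-0.53856988, -0.05957834,  0.51117206]), 'wrist_torque': array([-0.03776772, -0.05333357, -0.01596659]), 'finger_gap': 0.999861151843034}
side {'fx': 387.6937452718032, 'fy': 387.6937452718032, 'cx': 325.89429108377954, 'cy': 198.62945023220541, 'R': array([[ 0.76837913, -0.63999022, -0.0024569 ],
       [-0.48539435, -0.58025906, -0.65398146],
       [ 0.4171161 ,  0.50369827, -0.75650659]]), 't': array([-0.41990041,  0.34370477,  0.87746537])}
top {'fx': 433.5264996773676, 'fy': 433.5264996773676, 'cx': 322.6501764881952, 'cy': 200.9553240322, 'R': array([[ 0.00984561, -0.99962742, -0.02545739],
       [-0.98849966, -0.00588775, -0.15110841],
       [ 0.15090223,  0.02665237, -0.98818934]]), 't': array([0.01760585, 0.56759171, 1.13748819])}
wrist {'fx': 342.4052691282219, 'fy': 342.4052691282219, 'cx': 322.68196126810227, 'cy': 196.21669036839248, 'tool_from_camera': array([[-9.45345614e-04, -9.63465242e-01, -2.67831726e-01,
         7.63749282e-02],
       [ 9.99998048e-01, -1.37553222e-03,  1.41855383e-03,
         7.65449613e-04],
       [-1.73513847e-03, -2.67829862e-01,  9.63464662e-01,
        -9.32047956e-02],
       [ 0.00000000e+00,  0.00000000e+00,  0.00000000e+00,
         1.00000000e+00]])}
```

View pics/a_side.png

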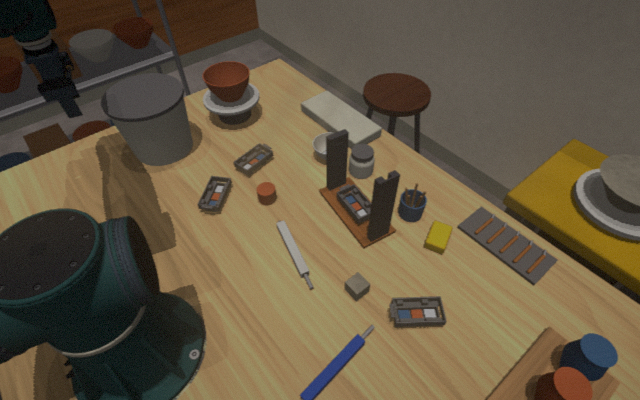

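View pics/a_top.png

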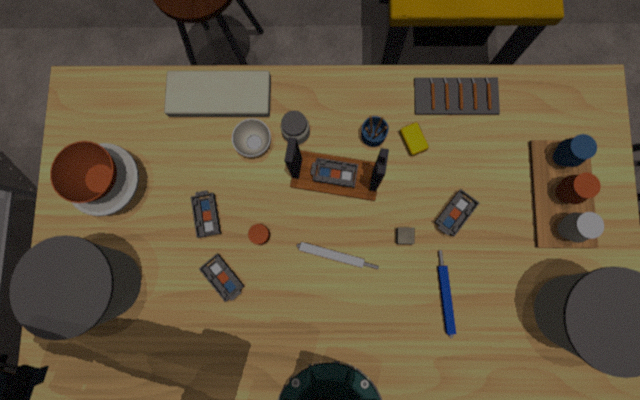

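View pics/a_wrist.png

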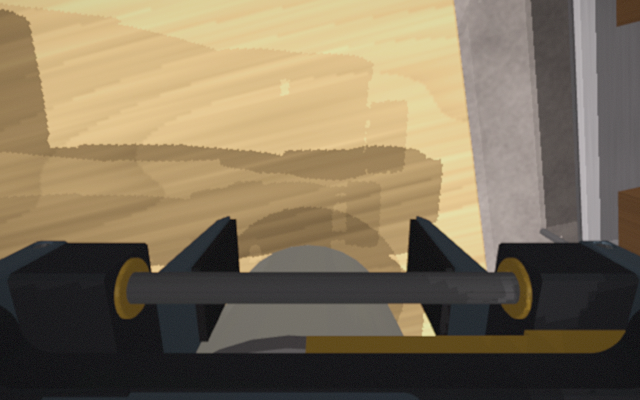

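The top view shows three loose trays at about (206,215), (222,277) and (456,213). The caddy is at (335,175), the aluminium bar at (335,256), and a blue lookalike bar at (446,293). I'll zoom in to measure them.

```bash
cat > h.py <<'E'
from rig import robot
import cv2,numpy as np
from scipy.spatial.transform import Rotation as Ro
def cam(n,s=None):
    c=robot.camera_info(n);K=np.array([[c['fx'],0,c['cx']],[0,c['fy'],c['cy']],[0,0,1]])
    if n=='wrist':
        T=np.eye(4);T[:3,:3]=Ro.from_rotvec(s['tool_rot']).as_matrix();T[:3,3]=s['eef_pos']
        M=np.linalg.inv(T@np.array(c['tool_from_camera']));return K,M[:3,:3],M[:3,3]
    return K,np.array(c['R']),np.array(c['t'])
def ray(C,uv):
    K,R,t=C;d=R.T@np.linalg.inv(K)@np.array([uv[0],uv[1],1.]);return -R.T@t,d
def plane(C,uv,z):
    o,d=ray(C,uv);return o+d*(z-o[2])/d[2]
def proj(C,X):
    K,R,t=C;p=K@(R@np.asarray(X,float)+t);return p[:2]/p[2]
def crop(im,x0,y0,x1,y1,f,name):
    cv2.imwrite('pics/'+name,cv2.resize(im[y0:y1,x0:x1,::-1],None,fx=f,fy=f,interpolation=cv2.INTER_CUBIC))
def shoot(n):
    s=robot.sense();im=robot.grab_frame(n);return s,im,cam(n,s)
E
python3 - <<'E'
from h import *
im=cv2.imread('pics/a_top.png')[:,:,::-1]
a=[cv2.resize(np.ascontiguousarray(im[y:y+60,x:x+100,::-1]),None,fx=4,fy=4,interpolation=cv2.INTER_CUBIC) for x,y in [(160,188),(175,248),(410,185),(288,140)]]
cv2.imwrite('pics/a_crops.png',np.vstack([np.hstack(a[:2]),np.hstack(a[2:])]))
crop(im,280,220,480,345,4,'a_bar.png')
E
```

```text
(no output)
```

View pics/a_crops.png

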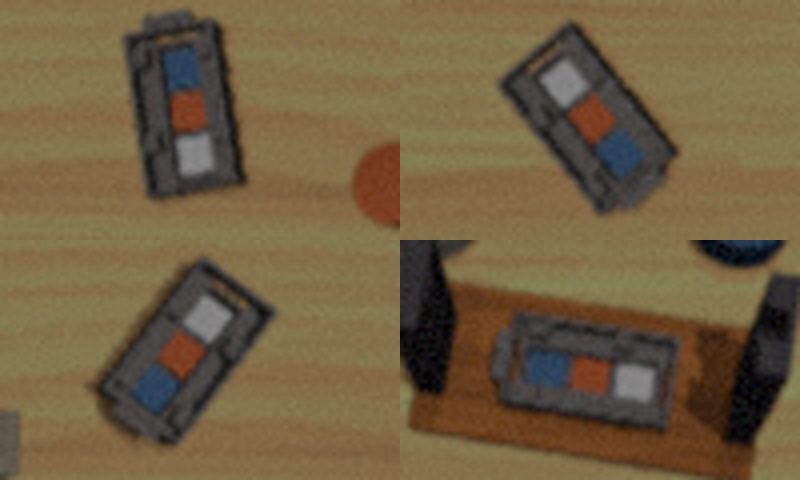

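View pics/a_bar.png

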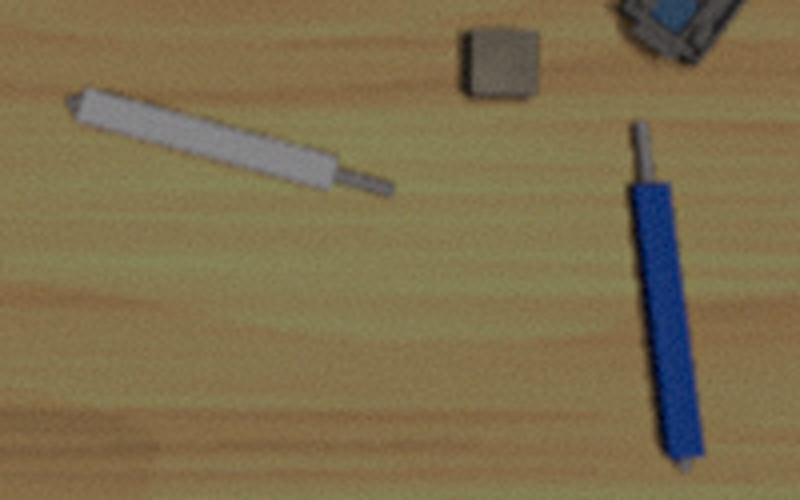

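```bash
python3 - <<'E'
from h import *
C=cam('top')
def cr(off,pts): return [(off[0]+(a+.5)/4-.5,off[1]+(b+.5)/4-.5) for a,b in pts]
def rep(name,off,pts,z,tabfirst=True):
    P=np.array([plane(C,p,z) for p in cr(off,pts)]);c=P.mean(0)
    L=(P[0]+P[1]-P[2]-P[3])/2; print(name,c.round(4),'yaw of +y dir',np.degrees(np.arctan2(L[1],L[0])).round(1),'L',np.linalg.norm(L).round(4),'W',(np.linalg.norm(P[0]-P[1])/2+np.linalg.norm(P[2]-P[3])/2).round(4))
# first two corners are tab end
rep('A',(160,188),[(125,38),(217,27),(243,183),(150,198)],.036)
rep('B',(175,248),[(678-400,153),(600-400,213),(500-400,82),(574-400,24)],.036)
rep('C',(410,185),[(98,390-240),(180,442-240),(274,312-240),(202,260-240)],.036)
rep('base',(288,140),[(105,430-240-28),(116,313-240),(280,340-240),(268,430-240)],.048)
for n,p,z in [('barL',(84,107),.024),('barR',(336,172),.024),('stub',(72,102),.012),('pin',(393,189),.012)]:
    print(n,plane(C,cr((280,220),[p])[0],z).round(4))
E
```

```text
A [0.5266 0.3436 0.036 ] yaw of +y dir 12.0 L 0.1115 W 0.0642
B [0.3604 0.2918 0.036 ] yaw of +y dir -139.5 L 0.1121 W 0.0634
C [ 0.5397 -0.3414  0.036 ] yaw of +y dir 142.0 L 0.1132 W 0.0615
base [ 0.6461 -0.0128  0.048 ] yaw of +y dir 80.5 L 0.1135 W 0.0631
barL [0.4447 0.0815 0.024 ]
barR [ 0.4024 -0.0899  0.024 ]
stub [0.4486 0.0908 0.012 ]
pin [ 0.3914 -0.1294  0.012 ]
```

```bash
python3 - <<'E'
from h import *
T=cam('top');S=cam('side')
for p in [(.163,.681,.292),(0,0,0),(.163,.681,0)]: print(p,proj(T,p).round(),proj(S,p).round())
# bucket rim centre top (62,285), side (143,97)
for n,a,b in [('bucket',(62,285),(143,97)),('bowl',(83,172),(228,78))]:
    o1,d1=ray(T,a);o2,d2=ray(S,b);A=np.c_[d1,-d2];x=np.linalg.lstsq(A,o2-o1,rcond=None)[0];print(n,o1+d1*x[0],o2+d2*x[1])
E
```

```text
(0.163, 0.681, 0.292) [ -3. 375.] [60. 82.]
(0, 0, 0) [329. 417.] [140. 350.]
(0.163, 0.681, 0) [ 80. 349.] [106. 159.]
bucket [0.34187215 0.62679452 0.19265457] [0.33973559 0.62754814 0.19322516]
bowl [0.62350398 0.63269462 0.1424007 ] [0.62839387 0.63028689 0.14202574]
```

servo_tool:
  commands:
    - [[0,0,50],0,91]
    - [[0,0,50],0,91]
    - [[25,-20,10],0.05,91]
    - [[33,-31,0],0.05,91]
    - [[33,-31,0],0.05,91]

```text
time_s: 0.65
eef_pos: [0.2524, 0.5976, 0.4038]
tool_rot: [0.117, 3.139, -0.006]
wrist_force: [0.0, 0.5, 0.4]
finger_gap: 0.998
```

servo_tool:
  commands:
    - [[33,-31,0],0.05,91]
    - [[33,-31,0],0.05,91]
    - [[33,-31,0],0.05,91]
    - [[33,-31,0],0.05,91]
    - [[33,-31,0],0.05,91]

```text
time_s: 1.15
eef_pos: [0.4222, 0.4354, 0.404]
tool_rot: [-0.294, 3.126, -0.005]
wrist_force: [-0.6, 0.7, -0.2]
finger_gap: 1.001
```

servo_tool:
  commands:
    - [[30,-27,-25],0.02,91]
    - [[30,-27,-30],0,91]
    - [[28,-25,-35],0,91]
    - [[15,-14,-45],0,91]
    - [[0,0,-10],0,91]

```text
time_s: 1.65
eef_pos: [0.5302, 0.3361, 0.2596]
tool_rot: [-0.322, 3.118, -0.001]
wrist_force: [-0.7, 0.3, 0.7]
finger_gap: 0.996
```

```bash
cat > snap.py <<'E'
import sys
from h import *
s,im,C=shoot('wrist')
cv2.imwrite(f'pics/{sys.argv[1]}.png',im[:,:,::-1]);np.savez(f'pics/{sys.argv[1]}.npz',R=C[1],t=C[2],K=C[0],im=im)
r=s['tool_rot'];print(s['time_s'],s['eef_pos'].round(4),r.round(3),'toolx yaw',np.degrees(2*np.arctan2(r[1],r[0])).round(2)%360)
E
python3 snap.py w1
```

```text
1.65 [0.5302 0.3361 0.2596] [-3.220e-01  3.118e+00 -1.000e-03] toolx yaw 191.8
```

View pics/w1.png

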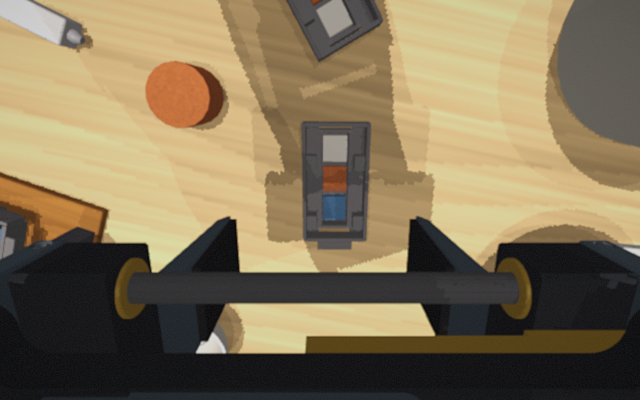

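```bash
cat > meas.py <<'E'
import sys
from h import *
def load(n):
    d=np.load(f'pics/{n}.npz');return d['im'],(d['K'],d['R'],d['t'])
def tray(n,seed,z,box=None):
    im,C=load(n);hsv=cv2.cvtColor(im,cv2.COLOR_RGB2HSV)
    m=((hsv[...,1]<70)&(hsv[...,2]<140)).astype(np.uint8)
    if box: q=np.zeros_like(m);q[box[1]:box[3],box[0]:box[2]]=1;m&=q
    m=cv2.morphologyEx(m,cv2.MORPH_CLOSE,np.ones((3,3)))
    cs,_=cv2.findContours(m,cv2.RETR_EXTERNAL,cv2.CHAIN_APPROX_NONE)
    c=max([c for c in cs if cv2.pointPolygonTest(c,seed,True)>-5],key=cv2.contourArea)
    mm=np.zeros_like(m);cv2.drawContours(mm,[c],-1,1,-1);
    mm=cv2.morphologyEx(mm,cv2.MORPH_OPEN,np.ones((45,45)) if 0 else np.ones((3,3)))
    P=np.array([plane(C,p,z)[:2] for p in c[:,0].astype(float)])
    return P,c,im
E
python3 - <<'E'
from meas import *
P,c,im=tray('w1',(335,180),.036)
r=cv2.minAreaRect((P*1000).astype(np.float32));print(r)
v=im.copy();cv2.drawContours(v,[c],-1,(0,255,0),1);crop(v,270,100,400,260,4,'w1m.png')
im,C=load('w1')
Q=np.array([plane(C,p,.036) for p in [(302.5,122),(370,122),(366,241),(304,240)]]);print(Q.round(4),Q.mean(0))
E
```

```text
((533.4961547851562, 349.9300842285156), (124.14717102050781, 62.53312301635742), 11.479714393615723)
[[0.4789 0.308  0.036 ]
 [0.4665 0.3678 0.036 ]
 [0.5803 0.3919 0.036 ]
 [0.5919 0.3311 0.036 ]] [0.52941948 0.34970599 0.036     ]
```

View pics/w1m.png

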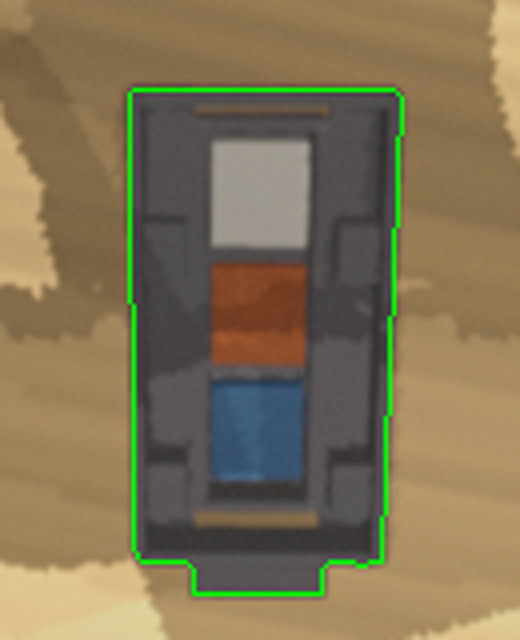

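servo_tool:
  commands:
    - [[-1,13,-30],-0.005,91]
    - [[0,0,-45],0,91]
    - [[0,0,-45],0,91]
    - [[0,0,-40],0,91]
    - [[0,0,-10],0,91]

```text
time_s: 2.2
eef_pos: [0.5306, 0.3568, 0.095]
tool_rot: [-0.317, 3.106, 0.01]
wrist_force: [-0.1, 0.5, 0.6]
finger_gap: 0.998
```

servo_tool:
  commands:
    - [[0,0,0],0,50]
    - [[0,0,0],0,50]
    - [[0,0,0],0,50]
    - [[0,0,0],0,50]
    - [[0,0,0],0,50]

```text
time_s: 2.7
eef_pos: [0.5329, 0.3602, 0.1028]
tool_rot: [-0.319, 3.099, 0.015]
wrist_force: [1.3, -0.7, -2.0]
finger_gap: 0.688
```

```bash
cat > st.py <<'E'
from h import *
s=robot.sense();R=Ro.from_rotvec(s['tool_rot']).as_matrix()
print(s['time_s'],s['eef_pos'].round(4),'z-axis',R[:,2].round(4),'x yaw',np.degrees(np.arctan2(R[1,0],R[0,0])).round(2),'F',s['wrist_force'].round(1),s['wrist_torque'].round(2),'gap mm',round(s['finger_gap']*91.2,1))
print('q',s['joint_pos'].round(3))
E
python3 st.py
```

```text
2.7 [0.5329 0.3602 0.1028] z-axis [ 0.0247  0.0123 -0.9996] x yaw -168.26 F [ 1.3 -0.7 -2. ] [ 0.01  0.01 -0.01] gap mm 62.7
q [ 0.559  0.551  1.907 -0.004  0.656 -1.213]
```

servo_tool:
  commands:
    - [[0,0,0],0,91]
    - [[0,0,0],0,91]
    - [[0,0,0],0,91]
    - [[0,0,0],0,91]
    - [[0,0,0],0,91]

```text
time_s: 3.2
eef_pos: [0.5336, 0.3604, 0.1044]
tool_rot: [-0.318, 3.097, 0.017]
wrist_force: [0.6, -0.7, 0.6]
finger_gap: 0.997
```

```bash
python3 st.py; python3 snap.py w2
```

```text
3.2 [0.5336 0.3604 0.1044] z-axis [ 0.0266  0.0136 -0.9996] x yaw -168.29 F [ 0.6 -0.7  0.6] [-0.01  0.03  0.03] gap mm 90.9
q [ 0.559  0.548  1.907 -0.004  0.657 -1.213]
3.2 [0.5336 0.3604 0.1044] [-0.318  3.097  0.017] toolx yaw 191.71
```

View pics/w2.png

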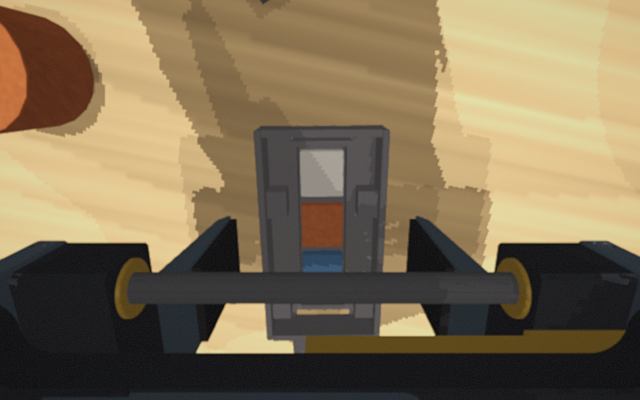

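servo_tool:
  commands:
    - [[0,0,30],0,91]
    - [[0,0,0],0,91]
    - [[0,0,0],0,91]
    - [[0,0,0],0,91]
    - [[0,0,0],0,91]

```text
time_s: 3.75
eef_pos: [0.5329, 0.36, 0.1335]
tool_rot: [-0.318, 3.1, 0.015]
wrist_force: [-0.4, -0.7, 0.1]
finger_gap: 0.999
```

```bash
python3 st.py
```

```text
3.75 [0.5329 0.36   0.1335] z-axis [ 0.0245  0.0123 -0.9996] x yaw -168.29 F [-0.4 -0.7  0.1] [ 0.06 -0.03 -0.03] gap mm 91.1
q [ 0.559  0.502  1.908 -0.004  0.704 -1.214]
```

servo_tool:
  commands:
    - [[0,0,0],0,91]
    - [[0,0,0],0,91]
    - [[0,0,0],0,91]
    - [[0,0,0],0,91]
    - [[0,0,0],0,91]

```text
time_s: 4.25
eef_pos: [0.5324, 0.3596, 0.1319]
tool_rot: [-0.318, 3.102, 0.014]
wrist_force: [0.5, -0.6, 0.5]
finger_gap: 1.001
```

```bash
python3 st.py
```

```text
4.25 [0.5324 0.3596 0.1319] z-axis [ 0.0227  0.0111 -0.9997] x yaw -168.29 F [ 0.5 -0.6  0.5] [0.04 0.05 0.03] gap mm 91.3
q [ 0.559  0.504  1.909 -0.004  0.704 -1.214]
```

servo_tool:
  commands:
    - [[0,0,20],0,91]
    - [[0,0,40],0,91]
    - [[0,0,40],0,91]
    - [[0,0,20],0,91]
    - [[0,0,5],0,91]

```text
time_s: 4.75
eef_pos: [0.531, 0.3588, 0.2595]
tool_rot: [-0.318, 3.105, 0.011]
wrist_force: [0.5, 0.2, -0.3]
finger_gap: 0.996
```

```bash
python3 st.py
```

```text
4.75 [0.531  0.3588 0.2595] z-axis [ 0.0195  0.0092 -0.9998] x yaw -168.29 F [ 0.5  0.2 -0.3] [ 0.02  0.06 -0.04] gap mm 90.9
q [ 0.559  0.321  1.883 -0.003  0.916 -1.215]
```

servo_tool:
  commands:
    - [[0,0,0],0,91]
    - [[0,0,0],0,91]
    - [[0,0,0],0,91]
    - [[0,0,0],0,91]
    - [[0,0,0],0,91]

```text
time_s: 5.25
eef_pos: [0.5299, 0.3581, 0.2554]
tool_rot: [-0.319, 3.109, 0.008]
wrist_force: [0.6, -0.1, 0.3]
finger_gap: 1.005
```

```bash
python3 st.py
```

```text
5.25 [0.5299 0.3581 0.2554] z-axis [ 0.0159  0.0069 -0.9998] x yaw -168.29 F [ 0.6 -0.1  0.3] [-0.04  0.   -0.01] gap mm 91.6
q [ 0.559  0.326  1.885 -0.003  0.913 -1.215]
```

servo_tool:
  commands:
    - [[0,0,0],0,91]
    - [[0,0,0],0,91]
    - [[0,0,0],0,91]
    - [[0,0,0],0,91]
    - [[0,0,0],0,91]

```text
time_s: 5.75
eef_pos: [0.5296, 0.3579, 0.2543]
tool_rot: [-0.319, 3.11, 0.007]
wrist_force: [-0.6, 0.2, -0.9]
finger_gap: 0.997
```

```bash
python3 st.py; python3 snap.py w3; python3 - <<'E'
from meas import *
im,_=load('w3');crop(im,250,60,450,260,3,'w3c.png')
E
```

```text
5.75 [0.5296 0.3579 0.2543] z-axis [ 0.0145  0.006  -0.9999] x yaw -168.29 F [-0.6  0.2 -0.9] [ 0.07  0.05 -0.  ] gap mm 91.0
q [ 0.559  0.327  1.886 -0.003  0.913 -1.215]
5.75 [0.5296 0.3579 0.2543] [-0.319  3.11   0.007] toolx yaw 191.71
```

View pics/w3.png

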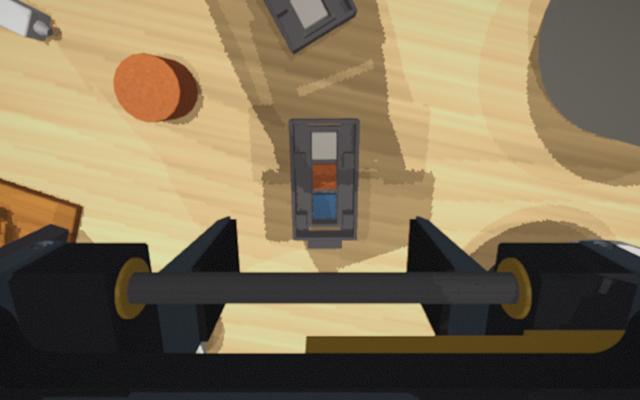

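```bash
cat > trayrep.py <<'E'
import sys
from meas import *
# usage: name u v z [box]
n=sys.argv[1];seed=(float(sys.argv[2]),float(sys.argv[3]));z=float(sys.argv[4])
box=[int(a) for a in sys.argv[5:9]] if len(sys.argv)>8 else None
P,c,im=tray(n,seed,z,box)
r=cv2.minAreaRect((P*1000).astype(np.float32));(cx,cy),(w,h),a=r
L,W=max(w,h),min(w,h);th=np.radians(a if w>=h else a+90)
u=np.array([np.cos(th),np.sin(th)]);p=(P*1000-[cx,cy]);al=p@u;ac=p@[-u[1],u[0]]
# tab end: width near extremity
wp=np.ptp(ac[al>L/2-6]);wm=np.ptp(ac[al<-L/2+6]);
if wm<wp:u=-u
ctr=np.array([cx,cy])-4.5*u
s=robot.sense();R=Ro.from_rotvec(s['tool_rot']).as_matrix();g=(s['eef_pos']+.06*R[:,2])*1000
print('LxW',round(L,1),round(W,1),'tabwidths',wp.round(),wm.round(),'centre',ctr.round(1),'tab yaw',np.degrees(np.arctan2(u[1],u[0])).round(2))
print('grasp pt',g.round(1),'delta xy',(ctr-g[:2]).round(1),'toolx yaw',np.degrees(np.arctan2(R[1,0],R[0,0])).round(2))
v=im.copy();cv2.drawContours(v,[c],-1,(0,255,0),1);cv2.imwrite(f'pics/{n}_m.png',v[:,:,::-1])
E
python3 trayrep.py w3 325 180 .036
```

```text
LxW 125.0 62.5 tabwidths 33.0 62.0 centre [529.7 361.4] tab yaw 11.95
grasp pt [530.5 358.2 194.3] delta xy [-0.8  3.2] toolx yaw -168.29
```

servo_tool:
  commands:
    - [[-1,3,-12],0.004,91]
    - [[0,0,-24],0,91]
    - [[0,0,-30],0,91]
    - [[0,0,-30],0,91]
    - [[0,0,-24],0,91]

```text
time_s: 6.3
eef_pos: [0.5294, 0.3624, 0.1316]
tool_rot: [-0.326, 3.103, 0.012]
wrist_force: [1.1, 0.7, 1.0]
finger_gap: 0.997
```

servo_tool:
  commands:
    - [[0,0,-18],0,91]
    - [[0,0,-12],0,91]
    - [[0,0,-6],0,91]
    - [[0,0,-3],0,91]
    - [[0,0,0],0,91]

```text
time_s: 6.8
eef_pos: [0.5271, 0.3617, 0.0855]
tool_rot: [-0.328, 3.108, 0.008]
wrist_force: [-0.5, 0.3, -0.2]
finger_gap: 0.996
```

```bash
python3 st.py
```

```text
6.8 [0.5271 0.3617 0.0855] z-axis [ 0.0156  0.007  -0.9999] x yaw -167.95 F [-0.5  0.3 -0.2] [ 0.   -0.03  0.  ] gap mm 90.8
q [ 0.566  0.577  1.909 -0.004  0.639 -1.212]
```

servo_tool:
  commands:
    - [[0,0,3],0,50]
    - [[0,0,0],0,50]
    - [[0,0,0],0,50]
    - [[0,0,0],0,50]
    - [[0,0,0],0,50]

```text
time_s: 7.3
eef_pos: [0.5284, 0.3625, 0.0916]
tool_rot: [-0.328, 3.104, 0.011]
wrist_force: [-0.4, -0.7, -1.0]
finger_gap: 0.691
```

```bash
python3 st.py
```

```text
7.3 [0.5284 0.3625 0.0916] z-axis [ 0.0192  0.0092 -0.9998] x yaw -167.96 F [-0.4 -0.7 -1. ] [-0.01  0.02  0.02] gap mm 63.0
q [ 0.566  0.567  1.909 -0.004  0.644 -1.212]
```

servo_tool:
  commands:
    - [[0,0,10],0,50]
    - [[0,0,25],0,50]
    - [[0,0,35],0,50]
    - [[0,0,40],0,50]
    - [[0,0,40],-0.05,50]

```text
time_s: 7.8
eef_pos: [0.525, 0.3604, 0.2428]
tool_rot: [-0.25, 3.121, 0.004]
wrist_force: [-0.5, 0.6, -1.0]
finger_gap: 0.689
```

servo_tool:
  commands:
    - [[4,-15,40],-0.1,50]
    - [[7,-25,35],-0.12,50]
    - [[7,-28,30],-0.12,50]
    - [[7,-30,25],-0.12,50]
    - [[8,-32,15],-0.12,50]

```text
time_s: 8.3
eef_pos: [0.557, 0.2289, 0.4017]
tool_rot: [0.677, 3.05, 0.005]
wrist_force: [0.5, 0.0, -2.3]
finger_gap: 0.69
```

servo_tool:
  commands:
    - [[8,-32,5],-0.12,50]
    - [[8,-32,0],-0.12,50]
    - [[8,-32,0],-0.12,50]
    - [[8,-32,0],-0.12,50]
    - [[8,-32,0],-0.12,50]

```text
time_s: 8.8
eef_pos: [0.5967, 0.0622, 0.4146]
tool_rot: [1.578, 2.687, 0.001]
wrist_force: [0.5, -0.1, -0.6]
finger_gap: 0.688
```

```bash
python3 st.py
```

```text
8.8 [0.5967 0.0622 0.4146] z-axis [ 0.0221 -0.0121 -0.9997] x yaw 119.14 F [ 0.5 -0.1 -0.6] [-0.03  0.05  0.04] gap mm 62.8
q [ 0.069  0.09   1.859 -0.015  1.171 -0.434]
```

servo_tool:
  commands:
    - [[8,-30,0],-0.14,50]
    - [[8,-30,0],-0.14,50]
    - [[8,-26,0],-0.14,50]
    - [[6,-20,0],-0.12,50]
    - [[4,-12,0],-0.07,50]

```text
time_s: 9.3
eef_pos: [0.6298, -0.0633, 0.4179]
tool_rot: [2.344, 2.053, -0.01]
wrist_force: [-0.2, -0.9, -1.5]
finger_gap: 0.687
```

servo_tool:
  commands:
    - [[2,-4,0],-0.02,50]
    - [[0,0,0],0,50]
    - [[0,0,0],0,50]
    - [[0,0,0],0,50]
    - [[0,0,0],0,50]

```text
time_s: 9.8
eef_pos: [0.631, -0.067, 0.4191]
tool_rot: [2.362, 2.033, -0.01]
wrist_force: [-0.3, 1.3, -1.9]
finger_gap: 0.691
```

```bash
python3 st.py; python3 snap.py w4
```

```text
9.8 [ 0.631  -0.067   0.4191] z-axis [ 0.0116 -0.0236 -0.9997] x yaw 81.43 F [-0.3  1.3 -1.9] [-0.09  0.05 -0.01] gap mm 63.0
q [-0.136  0.149  1.785 -0.023  1.193  0.022]
9.8 [ 0.631  -0.067   0.4191] [ 2.362  2.033 -0.01 ] toolx yaw 81.44
```

View pics/w4.png

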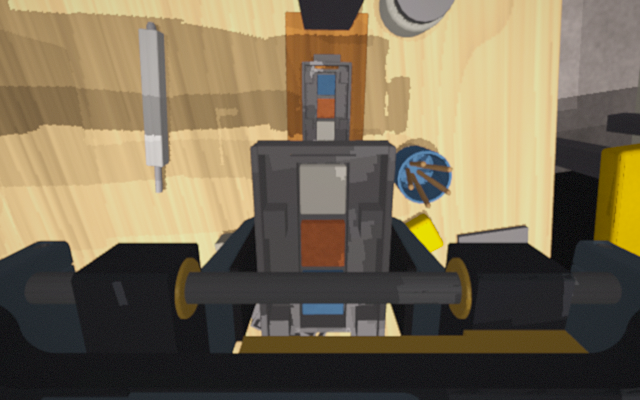

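```bash
python3 - <<'E'
from meas import *
im,_=load('w4');crop(im,230,0,430,150,4,'w4c.png')
E
```

```text
(no output)
```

View pics/w4c.png

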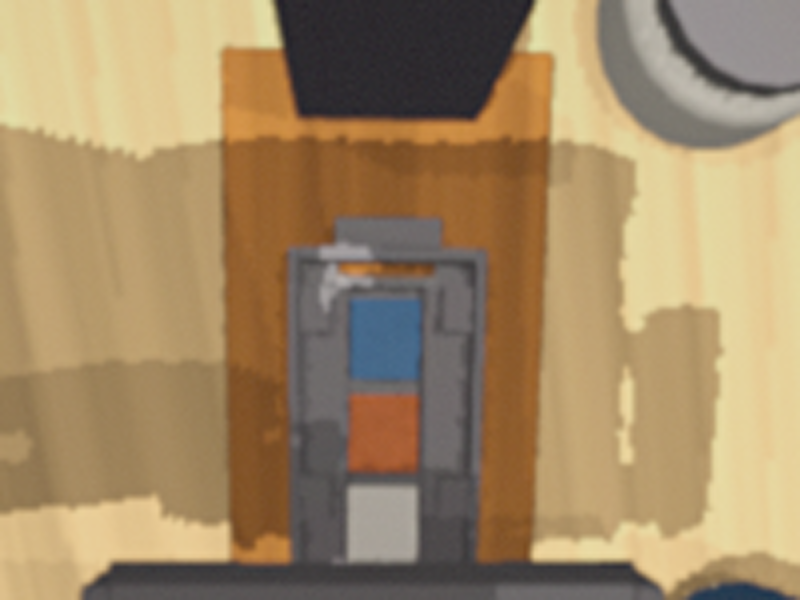

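```bash
cat > w4base.py <<'E'
from meas import *
im,C=load('w4')
f=lambda p,z:plane(C,(230+(p[0]+.5)/4-.5,(p[1]+.5)/4-.5),z)[:2]*1000
def d(a,b): return np.hypot(*(a-b)).round(1)
yaw=lambda a,b:np.degrees(np.arctan2(*(b-a)[::-1])).round(2)
TL,TR,BL,BR=[f(p,.048) for p in [(288,248),(486,250),(291,563),(475,563)]]
print('rim W',d(TL,TR),'left yaw',yaw(BL,TL),'right',yaw(BR,TR),'end',yaw(TR,TL)-90, TL,TR)
a,b,c,e=[f(p,.012) for p in [(222,47),(552,53),(233,563),(530,563)]]
print('plate W',d(a,b),'left',yaw(c,a),'right',yaw(e,b),'end',yaw(b,a)-90)
g,h=f((300,118),.012),f((475,118),.012);print('cheek W',d(g,h),yaw(h,g)-90)
y=np.radians((yaw(c,a)+yaw(e,b))/2);u=np.array([np.cos(y),np.sin(y)])
print('ctr from rim',(TL+TR)/2-58*u,'from plate',(a+b)/2-122*u,'from cheek',(g+h)/2-100*u, np.degrees(y))
E
python3 w4base.py
python3 - <<'E'
# held tray
from meas import *
im,C=load('w4');s=robot.sense();z=s['eef_pos'][2]-.0916+.036
Q=np.array([plane(C,p,z)[:2]*1000 for p in [(252,142),(393,141)]]);print(z,Q,np.hypot(*(Q[0]-Q[1])))
R=Ro.from_rotvec(s['tool_rot']).as_matrix();g=s['eef_pos']+.06*R[:,2];print(g)
m=Q.mean(0);v=m-g[:2]*1000;print(v,np.hypot(*v),np.degrees(np.arctan2(*(Q[0]-Q[1])[::-1]))-90)
E
```

```text
rim W 62.5 left yaw 80.97 right 80.6 end 80.93 [627.09917793  52.04727465] [688.83104518  42.18801206]
plate W 108.1 left 80.95 right 80.8 end 80.63999999999999
cheek W 58.1 81.53999999999999
ctr from rim [648.76695577 -10.14834943] from plate [648.97005761 -10.31846466] from cheek [649.55769084  -8.66547372] 80.87500000000001
0.3635117397139068 [[609.99831657  -4.52383577]
 [669.73499813 -13.25780994]] 60.37179332433482
[ 0.6317115  -0.06840539  0.35913246]
[ 8.15515771 59.51456835] 60.0707120266038 81.68184254035356
```

```bash
python3 - <<'E'
from meas import *
im,_=load('w4');crop(im,230,130,430,350,3,'w4d.png')
s,i,C=shoot('side');print(proj(C,(.63,-.07,.33)));i=i;crop(i,300,40,440,160,5,'s4.png')
E
```

```text
[374.92221177 136.40145123]
```

View pics/w4d.png

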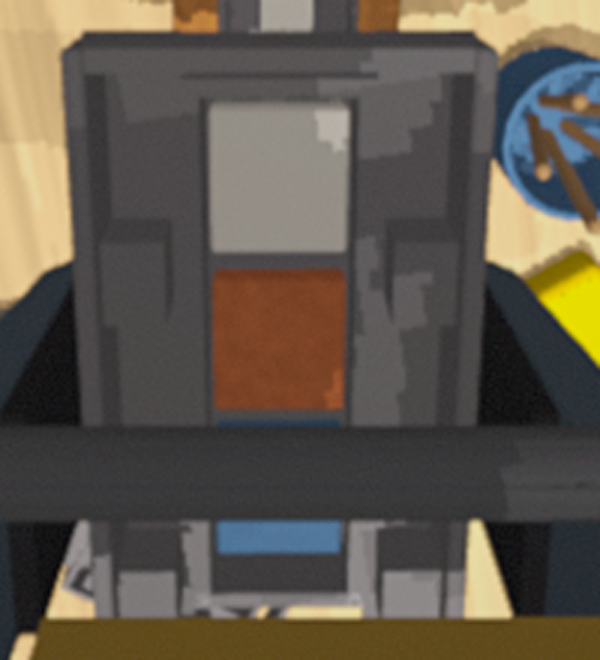

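View pics/s4.png

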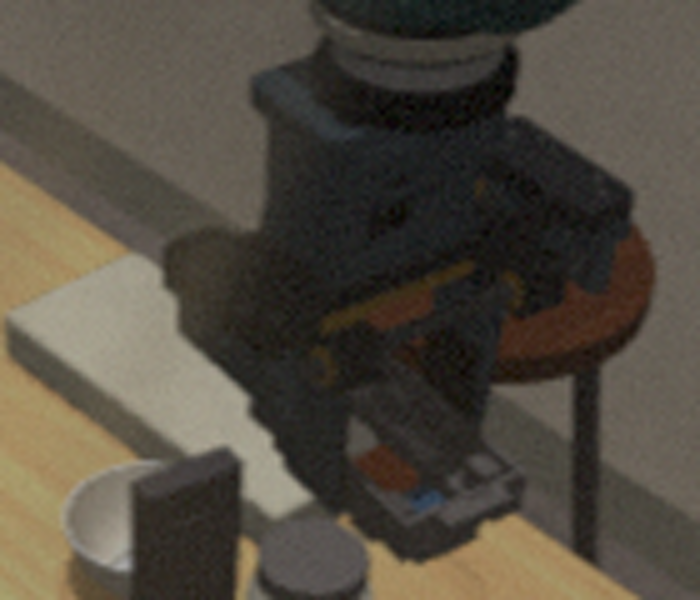

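servo_tool:
  commands:
    - [[3,10,0],-0.009,50]
    - [[5,16,0],0,50]
    - [[5,16,0],0,50]
    - [[3,10,0],0,50]
    - [[1,5,-5],0,50]

```text
time_s: 10.4
eef_pos: [0.6497, -0.0042, 0.4145]
tool_rot: [2.371, 2.021, -0.009]
wrist_force: [-0.1, -0.5, -1.2]
finger_gap: 0.686
```

servo_tool:
  commands:
    - [[0,0,-12],0,50]
    - [[0,0,-20],0,50]
    - [[0,0,-25],0,50]
    - [[0,0,-25],0,50]
    - [[0,0,-25],0,50]

```text
time_s: 10.9
eef_pos: [0.6498, -0.0032, 0.3028]
tool_rot: [2.367, 2.022, -0.005]
wrist_force: [1.3, -0.3, -1.7]
finger_gap: 0.686
```

servo_tool:
  commands:
    - [[0,0,-22],0,50]
    - [[0,0,-16],0,50]
    - [[0,0,-10],0,50]
    - [[0,0,-3],0,50]
    - [[0,0,0],0,50]

```text
time_s: 11.4
eef_pos: [0.6471, -0.0041, 0.2434]
tool_rot: [2.371, 2.024, -0.014]
wrist_force: [0.2, 0.7, -1.0]
finger_gap: 0.689
```

```bash
python3 st.py;python3 snap.py w5
```

```text
11.4 [ 0.6471 -0.0041  0.2434] z-axis [ 0.0086 -0.0239 -0.9997] x yaw 80.97 F [ 0.2  0.7 -1. ] [-0.1   0.08  0.  ] gap mm 62.8
q [-0.035  0.355  1.871 -0.03   0.906  0.14 ]
11.4 [ 0.6471 -0.0041  0.2434] [ 2.371  2.024 -0.014] toolx yaw 80.98
```

View pics/w5.png

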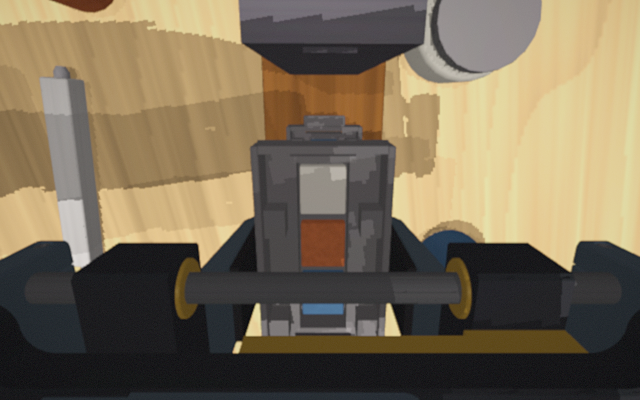

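servo_tool:
  commands:
    - [[1,-4,-5],0,50]
    - [[0,0,-12],0,50]
    - [[0,0,-18],0,50]
    - [[0,0,-18],0,50]
    - [[0,0,-15],0,50]

```text
time_s: 11.95
eef_pos: [0.6509, -0.0088, 0.1769]
tool_rot: [2.366, 2.02, -0.003]
wrist_force: [0.7, -0.2, -2.1]
finger_gap: 0.69
```

servo_tool:
  commands:
    - [[0,0,-10],0,50]
    - [[0,0,-6],0,50]
    - [[0,0,-3],0,50]
    - [[0,0,0],0,50]
    - [[0,0,0],0,50]

```text
time_s: 12.45
eef_pos: [0.6505, -0.0089, 0.1547]
tool_rot: [2.367, 2.021, -0.005]
wrist_force: [0.9, 0.1, -1.8]
finger_gap: 0.689
```

```bash
python3 st.py;python3 snap.py w6; python3 - <<'E'
from meas import *
im,_=load('w6');crop(im,220,40,440,190,3.6,'w6c.png')
E
```

```text
12.45 [ 0.6505 -0.0089  0.1547] z-axis [ 0.0162 -0.0243 -0.9996] x yaw 80.95 F [ 0.9  0.1 -1.8] [-0.09  0.13  0.  ] gap mm 62.9
q [-0.043  0.481  1.887 -0.034  0.756  0.14 ]
12.45 [ 0.6505 -0.0089  0.1547] [ 2.367  2.021 -0.005] toolx yaw 80.96
```

View pics/w6c.png

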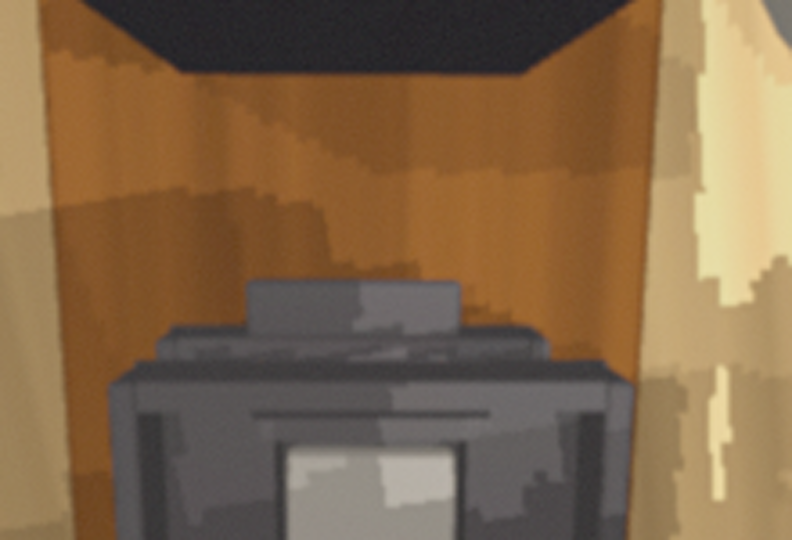

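```bash
python3 - <<'E'
from meas import *
im,C=load('w6')
f=lambda p,z:plane(C,(220+(p[0]+.5)/3.6-.5,40+(p[1]+.5)/3.6-.5),z)[:2]*1000
y=np.radians(80.9);u=np.array([np.cos(y),np.sin(y)])
def rep(n,a,b,z,d):
    A,B=f(a,z),f(b,z);print(n,'W',np.hypot(*(A-B)).round(1),'yaw',(np.degrees(np.arctan2(*(A-B)[::-1]))-90).round(2),'ctr',((A+B)/2-d*u).round(1))
rep('base tab',(248,282),(460,282),.048,67)
rep('base rim',(158,338),(548,338),.048,58)
rep('held',(111,382),(633,382),.0991,58)
rep('held-bott edge z17',(135,362),(608,362),.0631+.017,58)
rep('cheek',(180,72),(525,72),.012,100)
E
```

```text
base tab W 33.3 yaw 80.84 ctr [648.9 -10.4]
base rim W 62.1 yaw 80.79 ctr [648.8 -10.1]
held W 62.3 yaw 80.75 ctr [650.9 -10. ]
held-bott edge z17 W 63.5 yaw 80.77 ctr [651.2 -10.1]
cheek W 61.1 yaw 81.02 ctr [649.2  -9.5]
```

servo_tool:
  commands:
    - [[-2,0,-5],0,50]
    - [[0,0,-5],0,50]
    - [[0,0,-4],0,50]
    - [[0,0,-3],0,50]
    - [[0,0,-2],0,50]

```text
time_s: 13.0
eef_pos: [0.6489, -0.0089, 0.1355]
tool_rot: [2.366, 2.02, -0.003]
wrist_force: [0.6, -0.7, -2.0]
finger_gap: 0.69
```

```bash
python3 st.py
```

```text
13.0 [ 0.6489 -0.0089  0.1355] z-axis [ 0.0186 -0.0244 -0.9995] x yaw 80.96 F [ 0.6 -0.7 -2. ] [-0.09  0.12  0.01] gap mm 62.9
q [-0.043  0.508  1.893 -0.036  0.722  0.141]
```

servo_tool:
  commands:
    - [[-1,0,-1],0,50]
    - [[0,0,-1],0,50]
    - [[0,0,0],0,50]
    - [[0,0,0],0,50]
    - [[0,0,0],0,50]

```text
time_s: 13.5
eef_pos: [0.6486, -0.0089, 0.1351]
tool_rot: [2.366, 2.019, -0.002]
wrist_force: [0.5, -0.8, -1.3]
finger_gap: 0.694
```

```bash
python3 st.py
```

```text
13.5 [ 0.6486 -0.0089  0.1351] z-axis [ 0.0193 -0.0244 -0.9995] x yaw 80.95 F [ 0.5 -0.8 -1.3] [-0.07  0.05  0.  ] gap mm 63.3
q [-0.043  0.508  1.894 -0.036  0.72   0.142]
```

servo_tool:
  commands:
    - [[0,0,-1],0,50]
    - [[0,0,-1],0,50]
    - [[0,0,0],0,85]
    - [[0,0,0],0,85]
    - [[0,0,0],0,85]

```text
time_s: 14.0
eef_pos: [0.6492, -0.009, 0.1349]
tool_rot: [2.366, 2.019, -0.002]
wrist_force: [0.2, 0.1, 0.3]
finger_gap: 0.912
```

servo_tool:
  commands:
    - [[0,0,10],0,91]
    - [[0,0,20],0,91]
    - [[0,0,30],0,91]
    - [[0,0,35],0,91]
    - [[0,0,35],0,91]

```text
time_s: 14.5
eef_pos: [0.6462, -0.0089, 0.2658]
tool_rot: [2.37, 2.023, -0.012]
wrist_force: [0.0, -0.2, -0.3]
finger_gap: 1.001
```

servo_tool:
  commands:
    - [[0,0,30],0,91]
    - [[0,0,25],0,91]
    - [[0,0,15],0,91]
    - [[0,0,5],0,91]
    - [[0,0,0],0,91]

```text
time_s: 15.0
eef_pos: [0.647, -0.0089, 0.3513]
tool_rot: [2.366, 2.02, -0.002]
wrist_force: [-0.0, -0.6, -0.6]
finger_gap: 0.999
```

```bash
python3 st.py;python3 snap.py w7
```

```text
15.0 [ 0.647  -0.0089  0.3513] z-axis [ 0.0191 -0.0244 -0.9995] x yaw 80.95 F [-0.  -0.6 -0.6] [-0.11  0.11 -0.02] gap mm 91.1
q [-0.043  0.228  1.817 -0.027  1.076  0.127]
15.0 [ 0.647  -0.0089  0.3513] [ 2.366e+00  2.020e+00 -2.000e-03] toolx yaw 80.97
```

View pics/w7.png

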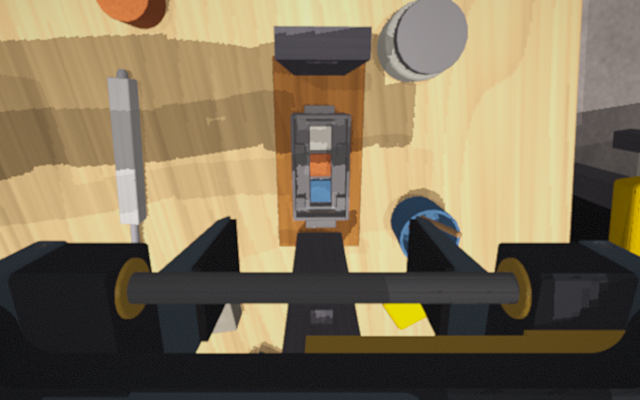

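```bash
python3 - <<'E'
from meas import *
im,_=load('w7');crop(im,265,90,375,240,4,'w7c.png')
E
```

```text
(no output)
```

View pics/w7c.png

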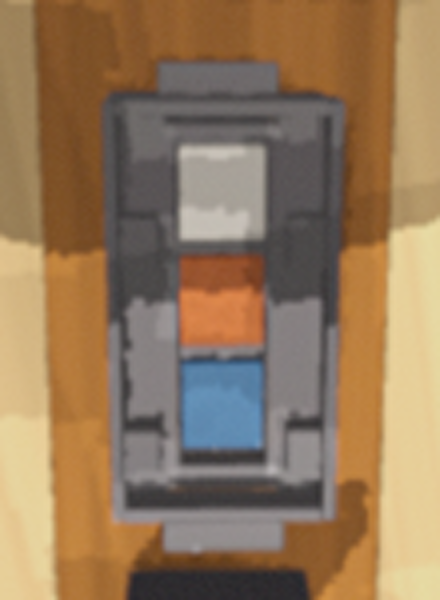

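```bash
python3 - <<'E'
from meas import *
im,C=load('w7')
f=lambda p,z:plane(C,(265+(p[0]+.5)/4-.5,90+(p[1]+.5)/4-.5),z)[:2]*1000
for z in (.067,.079):
  Q=[f(p,z) for p in [(104,100),(346,100),(332,521),(113,521)]];Q=np.array(Q)
  print(z,Q.mean(0),[np.hypot(*(Q[i]-Q[(i+1)%4])).round(1) for i in range(4)])
  print(np.degrees(np.arctan2(*((Q[0]+Q[1]-Q[2]-Q[3])/2)[::-1])))
E
```

```text
0.067 [649.88552282 -12.2710051 ] [np.float64(64.7), np.float64(120.2), np.float64(64.1), np.float64(119.7)]
80.48908560675895
0.079 [650.09615528  -9.67792006] [np.float64(62.7), np.float64(116.4), np.float64(62.0), np.float64(115.9)]
80.48908560675896
```

servo_tool:
  commands:
    - [[-4,-12,0],0.05,91]
    - [[-8,-24,0],0.1,91]
    - [[-10,-30,0],0.12,91]
    - [[-10,-32,0],0.12,91]
    - [[-10,-32,0],0.12,91]

```text
time_s: 15.55
eef_pos: [0.6019, -0.1391, 0.3422]
tool_rot: [1.757, 2.578, 0.0]
wrist_force: [0.8, -0.1, -0.4]
finger_gap: 0.999
```

servo_tool:
  commands:
    - [[-10,-32,0],0.12,91]
    - [[-10,-32,-10],0.12,91]
    - [[-10,-32,-15],0.12,91]
    - [[-10,-30,-18],0.1,91]
    - [[-10,-30,-18],0.06,91]

```text
time_s: 16.05
eef_pos: [0.5475, -0.3007, 0.2736]
tool_rot: [1.001, 2.963, 0.008]
wrist_force: [0.8, -0.7, -0.2]
finger_gap: 0.999
```

```bash
python3 st.py
```

```text
16.05 [ 0.5475 -0.3007  0.2736] z-axis [ 1.530e-02  4.000e-04 -9.999e-01] x yaw 142.66 F [ 0.8 -0.7 -0.2] [-0.07  0.01  0.01] gap mm 91.1
q [-0.542  0.282  1.906  0.01   0.941 -1.467]
```

servo_tool:
  commands:
    - [[-4,-22,-8],0,91]
    - [[-3,-14,-3],0,91]
    - [[-1,-5,0],0,91]
    - [[0,0,0],0,91]
    - [[0,0,0],0,91]

```text
time_s: 16.55
eef_pos: [0.5355, -0.3439, 0.2547]
tool_rot: [1.007, 2.972, 0.013]
wrist_force: [-0.1, -0.2, -0.5]
finger_gap: 0.999
```

```bash
python3 st.py;python3 snap.py w8
```

```text
16.55 [ 0.5355 -0.3439  0.2547] z-axis [ 0.0062  0.0064 -1.    ] x yaw 142.57 F [-0.1 -0.2 -0.5] [-0.05  0.02 -0.01] gap mm 91.1
q [-0.61   0.326  1.886  0.011  0.928 -1.534]
16.55 [ 0.5355 -0.3439  0.2547] [1.007 2.972 0.013] toolx yaw 142.57
```

View pics/w8.png

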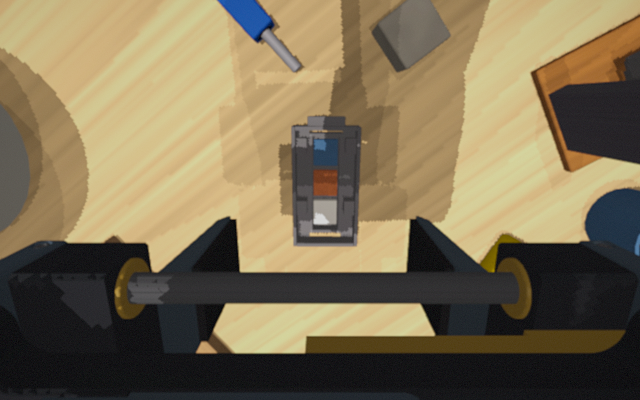

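```bash
python3 trayrep.py w8 325 180 .036 260 100 400 262
```

```text
LxW 123.8 62.8 tabwidths 32.0 61.0 centre [ 540.7 -341.4] tab yaw 142.25
grasp pt [ 536.  -343.4  194.9] delta xy [4.7 2. ] toolx yaw 142.59
```

View pics/w8_m.png

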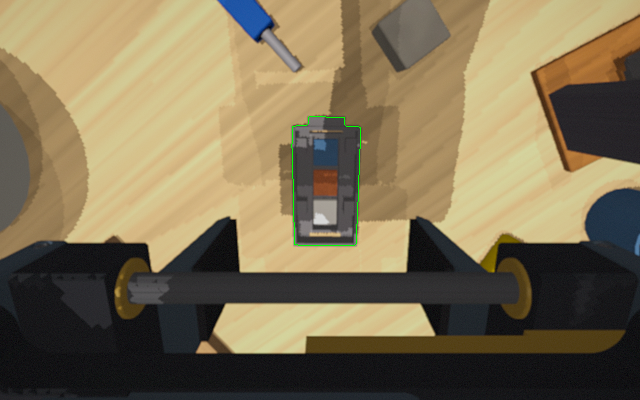

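servo_tool:
  commands:
    - [[4,2,-12],-0.005,91]
    - [[1,0,-24],0,91]
    - [[0,0,-30],0,91]
    - [[0,0,-30],0,91]
    - [[0,0,-24],0,91]

```text
time_s: 17.1
eef_pos: [0.545, -0.3388, 0.1343]
tool_rot: [1.007, 2.961, 0.009]
wrist_force: [0.3, -0.1, 0.4]
finger_gap: 0.998
```

servo_tool:
  commands:
    - [[0,0,-18],0,91]
    - [[0,0,-11],0,91]
    - [[0,0,-6],0,91]
    - [[0,0,-2],0,91]
    - [[0,0,0],0,91]

```text
time_s: 17.6
eef_pos: [0.5452, -0.3352, 0.0917]
tool_rot: [1.005, 2.966, 0.011]
wrist_force: [-0.3, -0.2, 0.3]
finger_gap: 0.999
```

```bash
python3 st.py
```

```text
17.6 [ 0.5452 -0.3352  0.0917] z-axis [ 0.012   0.0031 -0.9999] x yaw 142.55 F [-0.3 -0.2  0.3] [-0.02 -0.01  0.01] gap mm 91.1
q [-0.59   0.569  1.905  0.015  0.659 -1.52 ]
```

servo_tool:
  commands:
    - [[-3,-4,0],0,91]
    - [[-2,-2,0],0,91]
    - [[0,0,-2],0,91]
    - [[0,0,0],0,91]
    - [[0,0,0],0,91]

```text
time_s: 18.1
eef_pos: [0.5408, -0.3429, 0.0924]
tool_rot: [1.005, 2.961, 0.009]
wrist_force: [0.0, -0.2, -0.0]
finger_gap: 1.001
```

```bash
python3 st.py
```

```text
18.1 [ 0.5408 -0.3429  0.0924] z-axis [ 1.550e-02  7.000e-04 -9.999e-01] x yaw 142.52 F [ 0.  -0.2 -0. ] [-0.05  0.    0.03] gap mm 91.3
q [-0.604  0.567  1.906  0.015  0.656 -1.533]
```

servo_tool:
  commands:
    - [[0,0,-2],0,50]
    - [[0,0,0],0,50]
    - [[0,0,0],0,50]
    - [[0,0,0],0,50]
    - [[0,0,0],0,50]

```text
time_s: 18.6
eef_pos: [0.5409, -0.3428, 0.0902]
tool_rot: [1.004, 2.962, 0.009]
wrist_force: [-0.2, -0.0, 0.4]
finger_gap: 0.689
```

```bash
python3 st.py
```

```text
18.6 [ 0.5409 -0.3428  0.0902] z-axis [ 1.540e-02  6.000e-04 -9.999e-01] x yaw 142.53 F [-0.2 -0.   0.4] [-0.21  0.12 -0.05] gap mm 62.9
q [-0.604  0.571  1.906  0.015  0.652 -1.533]
```

servo_tool:
  commands:
    - [[0,0,10],0,50]
    - [[0,0,25],0,50]
    - [[0,0,35],0,50]
    - [[0,0,40],0,50]
    - [[0,0,40],-0.03,50]

```text
time_s: 19.1
eef_pos: [0.5373, -0.3402, 0.2408]
tool_rot: [1.053, 2.956, 0.014]
wrist_force: [1.7, -0.6, -3.2]
finger_gap: 0.69
```

servo_tool:
  commands:
    - [[3,10,40],-0.08,50]
    - [[6,20,38],-0.1,50]
    - [[8,25,30],-0.1,50]
    - [[9,28,20],-0.1,50]
    - [[9,28,10],-0.1,50]

```text
time_s: 19.6
eef_pos: [0.5713, -0.2278, 0.3927]
tool_rot: [1.748, 2.594, 0.012]
wrist_force: [0.5, 0.6, -1.7]
finger_gap: 0.692
```

servo_tool:
  commands:
    - [[9,28,5],-0.1,50]
    - [[9,28,0],-0.1,50]
    - [[9,28,0],-0.1,50]
    - [[9,28,0],-0.1,50]
    - [[9,28,0],-0.08,50]

```text
time_s: 20.1
eef_pos: [0.6161, -0.0815, 0.4042]
tool_rot: [2.333, 2.074, 0.009]
wrist_force: [0.5, -0.2, -2.0]
finger_gap: 0.69
```

```bash
python3 st.py
```

```text
20.1 [ 0.6161 -0.0815  0.4042] z-axis [ 0.0172 -0.0111 -0.9998] x yaw 83.28 F [ 0.5 -0.2 -2. ] [-0.12 -0.02  0.  ] gap mm 62.9
q [-0.166  0.137  1.826 -0.009  1.16  -0.046]
```

servo_tool:
  commands:
    - [[9,24,0],-0.03,50]
    - [[8,18,0],-0.01,50]
    - [[6,12,0],0,50]
    - [[3,6,0],0,50]
    - [[1,2,-5],0,50]

```text
time_s: 20.6
eef_pos: [0.6432, -0.0137, 0.4016]
tool_rot: [2.374, 2.026, 0.009]
wrist_force: [-0.1, -0.8, -2.1]
finger_gap: 0.689
```

servo_tool:
  commands:
    - [[0,0,-12],0,50]
    - [[0,0,-20],0,50]
    - [[0,0,-25],0,50]
    - [[0,0,-25],0,50]
    - [[0,0,-20],0,50]

```text
time_s: 21.1
eef_pos: [0.6418, -0.0172, 0.2948]
tool_rot: [2.375, 2.022, 0.011]
wrist_force: [0.4, -0.3, -2.1]
finger_gap: 0.69
```

servo_tool:
  commands:
    - [[0,0,-14],0,50]
    - [[0,0,-8],0,50]
    - [[0,0,-3],0,50]
    - [[0,0,0],0,50]
    - [[0,0,0],0,50]

```text
time_s: 21.6
eef_pos: [0.6401, -0.0193, 0.2649]
tool_rot: [2.379, 2.022, 0.005]
wrist_force: [-0.4, -0.1, -2.3]
finger_gap: 0.689
```

```bash
python3 st.py
```

```text
21.6 [ 0.6401 -0.0193  0.2649] z-axis [ 0.015  -0.0124 -0.9998] x yaw 80.72 F [-0.4 -0.1 -2.3] [-0.13  0.11  0.06] gap mm 62.8
q [-0.063  0.316  1.879 -0.014  0.931  0.107]
```

servo_tool:
  commands:
    - [[3,3,-5],0,50]
    - [[3,3,-12],0,50]
    - [[2,2,-18],0,50]
    - [[1,1,-16],0,50]
    - [[0,0,-12],0,50]

```text
time_s: 22.1
eef_pos: [0.6512, -0.0091, 0.2]
tool_rot: [2.376, 2.02, 0.012]
wrist_force: [-0.3, 0.2, -2.6]
finger_gap: 0.691
```

servo_tool:
  commands:
    - [[0,0,-8],0,50]
    - [[0,0,-4],0,50]
    - [[0,0,-1],0,50]
    - [[0,0,0],0,50]
    - [[0,0,0],0,50]

```text
time_s: 22.6
eef_pos: [0.6501, -0.0092, 0.1828]
tool_rot: [2.378, 2.022, 0.007]
wrist_force: [-0.0, -0.1, -2.8]
finger_gap: 0.693
```

```bash
python3 st.py;python3 snap.py w9; python3 - <<'E'
from meas import *
im,_=load('w9');crop(im,220,40,440,190,3.6,'w9c.png')
E
```

```text
22.6 [ 0.6501 -0.0092  0.1828] z-axis [ 0.0163 -0.0125 -0.9998] x yaw 80.75 F [-0.  -0.1 -2.8] [-0.09  0.09  0.03] gap mm 63.2
q [-0.047  0.44   1.884 -0.016  0.801  0.126]
22.6 [ 0.6501 -0.0092  0.1828] [2.378 2.022 0.007] toolx yaw 80.76
```

View pics/w9c.png

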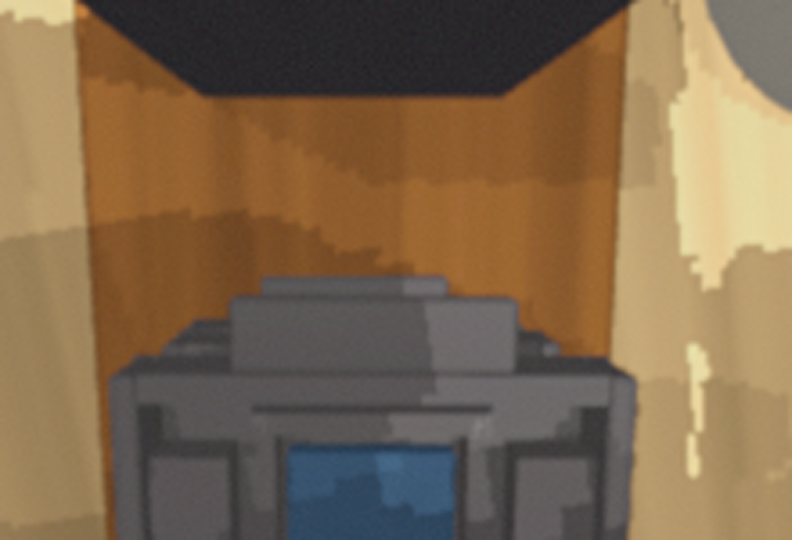

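```bash
cat > ends.py <<'E'
from meas import *
y=np.radians(80.9);u=np.array([np.cos(y),np.sin(y)])
def mk(n,x0,y0,k):
    im,C=load(n)
    f=lambda p,z:plane(C,(x0+(p[0]+.5)/k-.5,y0+(p[1]+.5)/k-.5),z)[:2]*1000
    def rep(l,a,b,z,d):
        A,B=f(a,z),f(b,z);print(l,'W',np.hypot(*(A-B)).round(1),'yaw',(np.degrees(np.arctan2(*(A-B)[::-1]))-90).round(2),'ctr',((A+B)/2-d*u).round(1))
    return rep
E
python3 - <<'E'
from ends import *
r=mk('w9',220,40,3.6)
r('held',(111,378),(636,378),.1286,58)
r('held tab',(232,298),(518,298),.1286,67)
r('base tab',(262,278),(447,278),.048,67)
r('cheek',(202,96),(503,96),.012,100)
E
```

```text
held W 62.3 yaw 80.57 ctr [651.   -9.2]
held tab W 33.4 yaw 80.64 ctr [651.1  -8.9]
base tab W 33.3 yaw 80.65 ctr [648.9 -10.4]
cheek W 60.3 yaw 80.79 ctr [649.1  -9.7]
```

servo_tool:
  commands:
    - [[-1,-1,-5],0,50]
    - [[0,0,-5],0,50]
    - [[0,0,-4],0,50]
    - [[0,0,-2],0,50]
    - [[0,0,-1],0,50]

```text
time_s: 23.15
eef_pos: [0.6495, -0.0104, 0.1656]
tool_rot: [2.377, 2.021, 0.009]
wrist_force: [-0.6, -0.2, -2.1]
finger_gap: 0.689
```

```bash
python3 st.py
```

```text
23.15 [ 0.6495 -0.0104  0.1656] z-axis [ 0.0184 -0.0126 -0.9998] x yaw 80.74 F [-0.6 -0.2 -2.1] [-0.11  0.1  -0.03] gap mm 62.9
q [-0.048  0.463  1.889 -0.017  0.77   0.125]
```

servo_tool:
  commands:
    - [[0,0,-1],0,50]
    - [[0,0,0],0,50]
    - [[0,0,0],0,50]
    - [[0,0,0],0,50]
    - [[0,0,0],0,50]

```text
time_s: 23.65
eef_pos: [0.6496, -0.0104, 0.1647]
tool_rot: [2.377, 2.021, 0.009]
wrist_force: [-0.3, 0.1, -3.6]
finger_gap: 0.69
```

```bash
python3 st.py
```

```text
23.65 [ 0.6496 -0.0104  0.1647] z-axis [ 0.0185 -0.0126 -0.9997] x yaw 80.75 F [-0.3  0.1 -3.6] [-0.06  0.06  0.05] gap mm 63.0
q [-0.048  0.465  1.889 -0.017  0.769  0.125]
```

servo_tool:
  commands:
    - [[0,0,-1],0,50]
    - [[0,0,-1],0,50]
    - [[0,0,0],0,85]
    - [[0,0,0],0,85]
    - [[0,0,0],0,85]

```text
time_s: 24.15
eef_pos: [0.6504, -0.0104, 0.1651]
tool_rot: [2.376, 2.021, 0.01]
wrist_force: [-0.2, -0.0, -0.1]
finger_gap: 0.915
```

servo_tool:
  commands:
    - [[0,0,10],0,91]
    - [[0,0,20],0,91]
    - [[0,0,30],0,91]
    - [[0,0,35],0,91]
    - [[0,0,30],0,91]

```text
time_s: 24.65
eef_pos: [0.6481, -0.0103, 0.2919]
tool_rot: [2.38, 2.024, 0.002]
wrist_force: [-0.4, -0.6, -0.7]
finger_gap: 0.997
```

servo_tool:
  commands:
    - [[0,0,25],0,91]
    - [[0,0,15],0,91]
    - [[0,0,8],0,91]
    - [[0,0,3],0,91]
    - [[0,0,0],0,91]

```text
time_s: 25.15
eef_pos: [0.6488, -0.0103, 0.3506]
tool_rot: [2.377, 2.021, 0.01]
wrist_force: [0.3, 0.7, -0.2]
finger_gap: 0.997
```

```bash
python3 st.py;python3 snap.py w10;python3 - <<'E'
from meas import *
im,_=load('w10');crop(im,250,90,390,240,4,'w10c.png')
E
```

```text
25.15 [ 0.6488 -0.0103  0.3506] z-axis [ 0.0189 -0.0126 -0.9997] x yaw 80.74 F [ 0.3  0.7 -0.2] [-0.07  0.11 -0.02] gap mm 90.9
q [-0.048  0.232  1.814 -0.013  1.076  0.119]
25.15 [ 0.6488 -0.0103  0.3506] [2.377 2.021 0.01 ] toolx yaw 80.75
```

View pics/w10c.png

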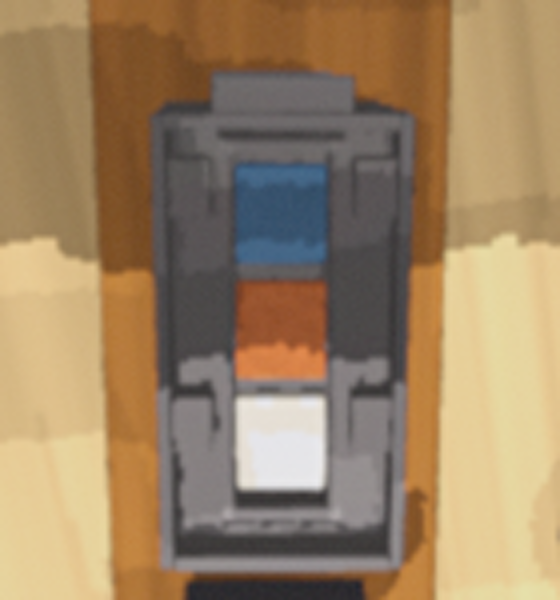

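```bash
python3 - <<'E'
from meas import *
im,C=load('w10')
f=lambda p,z:plane(C,(250+(p[0]+.5)/4-.5,90+(p[1]+.5)/4-.5),z)[:2]*1000
for z in (.097,.110):
  Q=np.array([f(p,z) for p in [(152,116),(415,116),(402,570),(161,570)]])
  print(z,Q.mean(0),[np.hypot(*(Q[i]-Q[(i+1)%4])).round(1) for i in range(4)],np.degrees(np.arctan2(*((Q[0]+Q[1]-Q[2]-Q[3])/2)[::-1])))
E
```

```text
0.097 [650.48558102 -12.76572371] [np.float64(64.9), np.float64(120.4), np.float64(65.3), np.float64(119.9)] 80.33839689895956
0.11 [650.7904243   -9.79194901] [np.float64(62.5), np.float64(115.9), np.float64(62.8), np.float64(115.4)] 80.33839689895957
```

servo_tool:
  commands:
    - [[-10,10,0],-0.04,91]
    - [[-20,20,0],-0.08,91]
    - [[-28,30,0],-0.08,91]
    - [[-30,32,0],-0.08,91]
    - [[-30,32,0],-0.08,91]

```text
time_s: 25.7
eef_pos: [0.5275, 0.1137, 0.343]
tool_rot: [2.717, 1.541, -0.009]
wrist_force: [0.7, 1.5, 0.4]
finger_gap: 0.996
```

servo_tool:
  commands:
    - [[-30,32,0],-0.08,91]
    - [[-30,32,-10],-0.08,91]
    - [[-30,32,-18],-0.08,91]
    - [[-26,26,-20],-0.06,91]
    - [[-18,18,-20],-0.04,91]

```text
time_s: 26.2
eef_pos: [0.3853, 0.2585, 0.2703]
tool_rot: [2.949, 1.036, -0.018]
wrist_force: [-0.6, 0.4, 0.4]
finger_gap: 0.999
```

```bash
python3 st.py
```

```text
26.2 [0.3853 0.2585 0.2703] z-axis [-0.0054 -0.0186 -0.9998] x yaw 38.7 F [-0.6  0.4  0.4] [-0.04  0.06 -0.04] gap mm 91.1
q [ 0.546  0.034  2.207 -0.017  0.914  1.451]
```

servo_tool:
  commands:
    - [[-10,14,-8],0.015,91]
    - [[-5,8,-3],0.015,91]
    - [[-2,3,0],0,91]
    - [[0,0,0],0,91]
    - [[0,0,0],0,91]

```text
time_s: 26.7
eef_pos: [0.3639, 0.2842, 0.2542]
tool_rot: [2.929, 1.084, -0.031]
wrist_force: [0.1, 0.4, -0.9]
finger_gap: 0.999
```

```bash
python3 st.py;python3 snap.py w11
```

```text
26.7 [0.3639 0.2842 0.2542] z-axis [-0.0121 -0.0239 -0.9996] x yaw 40.61 F [ 0.1  0.4 -0.9] [-0.06  0.16  0.02] gap mm 91.1
q [ 0.618  0.06   2.217 -0.016  0.889  1.49 ]
26.7 [0.3639 0.2842 0.2542] [ 2.929  1.084 -0.031] toolx yaw 40.62
```

View pics/w11.png

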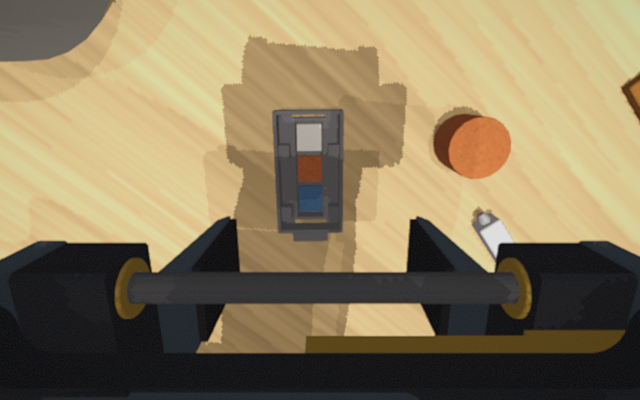

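```bash
python3 trayrep.py w11 308 170 .036 255 90 365 262
```

```text
LxW 124.4 62.5 tabwidths 62.0 32.0 centre [360.4 297.2] tab yaw -139.04
grasp pt [363.4 282.7 194.4] delta xy [-3.  14.4] toolx yaw 40.59
```

servo_tool:
  commands:
    - [[-1,4,-10],0.006,91]
    - [[-1,5,-20],0,91]
    - [[0,3,-25],0,91]
    - [[0,1,-20],0,91]
    - [[0,0,-10],0,91]

```text
time_s: 27.25
eef_pos: [0.3647, 0.2974, 0.1674]
tool_rot: [2.929, 1.089, -0.019]
wrist_force: [0.4, -0.0, -0.6]
finger_gap: 0.996
```

servo_tool:
  commands:
    - [[0,0,-3],0,91]
    - [[0,0,0],0,91]
    - [[0,0,0],0,91]
    - [[0,0,0],0,91]
    - [[0,0,0],0,91]

```text
time_s: 27.75
eef_pos: [0.3655, 0.2974, 0.1649]
tool_rot: [2.93, 1.088, -0.018]
wrist_force: [1.0, -0.2, -0.0]
finger_gap: 0.999
```

```bash
python3 st.py;python3 snap.py w12
```

```text
27.75 [0.3655 0.2974 0.1649] z-axis [-0.0055 -0.0192 -0.9998] x yaw 40.73 F [ 1.  -0.2 -0. ] [-0.1   0.15 -0.05] gap mm 91.1
q [ 0.638  0.238  2.231 -0.019  0.689  1.513]
27.75 [0.3655 0.2974 0.1649] [ 2.93   1.088 -0.018] toolx yaw 40.73
```

View pics/w12.png

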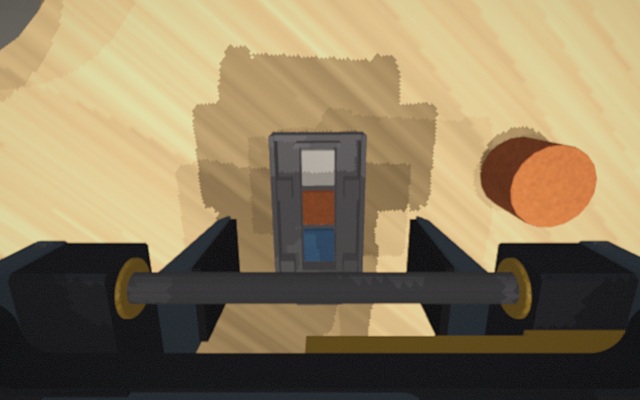

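```bash
python3 - <<'E'
from meas import *
im,C=load('w12');s=robot.sense()
A,B=[plane(C,p,.036)[:2]*1000 for p in [(271,134),(366.5,134)]]
print(np.hypot(*(A-B)),np.degrees(np.arctan2(*(A-B)[::-1]))-90)
y=np.radians(40.96);u=np.array([np.cos(y),np.sin(y)]);c=(A+B)/2-58*u
R=Ro.from_rotvec(s['tool_rot']).as_matrix();g=(s['eef_pos']+.06*R[:,2])*1000;print(c,g,c-g[:2])
E
```

```text
60.939134609189615 40.62067101823004
[360.8437971  296.15730304] [365.23892749 296.25519139 104.92441133] [-4.3951304  -0.09788835]
```

servo_tool:
  commands:
    - [[-2,0,-8],0,91]
    - [[-2,0,-16],0,91]
    - [[0,0,-18],0,91]
    - [[0,0,-14],0,91]
    - [[0,0,-8],0,91]

```text
time_s: 28.3
eef_pos: [0.3617, 0.298, 0.0994]
tool_rot: [2.931, 1.088, -0.011]
wrist_force: [-0.6, 0.4, 0.3]
finger_gap: 0.999
```

servo_tool:
  commands:
    - [[0,0,-4],0,91]
    - [[0,0,-2],0,91]
    - [[0,0,0],0,91]
    - [[0,0,0],0,91]
    - [[0,0,0],0,91]

```text
time_s: 28.8
eef_pos: [0.3616, 0.2981, 0.0929]
tool_rot: [2.931, 1.088, -0.012]
wrist_force: [-0.5, -1.1, -0.5]
finger_gap: 0.999
```

```bash
python3 st.py
```

```text
28.8 [0.3616 0.2981 0.0929] z-axis [-0.0018 -0.0164 -0.9999] x yaw 40.74 F [-0.5 -1.1 -0.5] [-0.09  0.09  0.07] gap mm 91.1
q [ 0.645  0.386  2.238 -0.024  0.53   1.525]
```

servo_tool:
  commands:
    - [[0,0,-2],0,50]
    - [[0,0,0],0,50]
    - [[0,0,0],0,50]
    - [[0,0,0],0,50]
    - [[0,0,0],0,50]

```text
time_s: 29.3
eef_pos: [0.362, 0.2984, 0.0915]
tool_rot: [2.932, 1.088, -0.009]
wrist_force: [0.2, 1.2, -2.5]
finger_gap: 0.689
```

```bash
python3 st.py
```

```text
29.3 [0.362  0.2984 0.0915] z-axis [-4.000e-04 -1.540e-02 -9.999e-01] x yaw 40.73 F [ 0.2  1.2 -2.5] [-0.05  0.16  0.01] gap mm 62.8
q [ 0.644  0.389  2.237 -0.024  0.525  1.525]
```

servo_tool:
  commands:
    - [[0,0,10],0,50]
    - [[0,0,25],0,50]
    - [[0,0,35],0,50]
    - [[0,0,40],0,50]
    - [[0,0,40],0.03,50]

```text
time_s: 29.8
eef_pos: [0.3585, 0.2957, 0.2436]
tool_rot: [2.912, 1.131, -0.026]
wrist_force: [1.2, 0.5, -1.9]
finger_gap: 0.688
```

servo_tool:
  commands:
    - [[5,-5,40],0.05,50]
    - [[12,-12,40],0.07,50]
    - [[20,-20,30],0.07,50]
    - [[25,-26,25],0.07,50]
    - [[28,-30,15],0.07,50]

```text
time_s: 30.3
eef_pos: [0.4465, 0.2008, 0.4071]
tool_rot: [2.67, 1.618, -0.01]
wrist_force: [0.6, 0.4, -2.8]
finger_gap: 0.691
```

servo_tool:
  commands:
    - [[28,-30,5],0.07,50]
    - [[28,-30,0],0.07,50]
    - [[28,-30,0],0.07,50]
    - [[28,-30,0],0.07,50]
    - [[25,-26,0],0.06,50]

```text
time_s: 30.8
eef_pos: [0.5863, 0.0471, 0.4194]
tool_rot: [2.341, 2.062, 0.006]
wrist_force: [-0.3, 0.9, -1.6]
finger_gap: 0.688
```

```bash
python3 st.py
```

```text
30.8 [0.5863 0.0471 0.4194] z-axis [ 0.0174 -0.014  -0.9997] x yaw 82.76 F [-0.3  0.9 -1.6] [-0.06  0.05  0.02] gap mm 62.7
q [ 0.045  0.067  1.875 -0.016  1.182  0.178]
```

servo_tool:
  commands:
    - [[20,-18,0],-0.02,50]
    - [[18,-16,0],-0.014,50]
    - [[13,-11,0],0,50]
    - [[8,-7,0],0,50]
    - [[3,-3,-5],0,50]

```text
time_s: 31.3
eef_pos: [0.6506, -0.0136, 0.4162]
tool_rot: [2.377, 2.021, 0.005]
wrist_force: [-0.2, 1.3, -2.0]
finger_gap: 0.688
```

servo_tool:
  commands:
    - [[0,0,-12],0,50]
    - [[0,0,-20],0,50]
    - [[0,0,-25],0,50]
    - [[0,0,-25],0,50]
    - [[0,0,-20],0,50]

```text
time_s: 31.8
eef_pos: [0.6479, -0.0105, 0.3099]
tool_rot: [2.373, 2.024, 0.007]
wrist_force: [-0.5, -0.5, -2.2]
finger_gap: 0.69
```

servo_tool:
  commands:
    - [[0,0,-14],0,50]
    - [[0,0,-8],0,50]
    - [[0,0,-3],0,50]
    - [[0,0,0],0,50]
    - [[0,0,0],0,50]

```text
time_s: 32.3
eef_pos: [0.6454, -0.0084, 0.2806]
tool_rot: [2.373, 2.029, 0.002]
wrist_force: [0.2, -0.2, -2.1]
finger_gap: 0.693
```

```bash
python3 st.py
```

```text
32.3 [ 0.6454 -0.0084  0.2806] z-axis [ 0.0135 -0.0136 -0.9998] x yaw 81.05 F [ 0.2 -0.2 -2.1] [-0.12  0.07  0.03] gap mm 63.2
q [-0.045  0.305  1.86  -0.016  0.962  0.12 ]
```

servo_tool:
  commands:
    - [[2,0,-5],-0.003,50]
    - [[1,0,-12],0,50]
    - [[0,0,-15],0,50]
    - [[0,0,-13],0,50]
    - [[0,0,-9],0,50]

```text
time_s: 32.8
eef_pos: [0.6497, -0.0086, 0.2248]
tool_rot: [2.375, 2.023, 0.007]
wrist_force: [-0.6, 0.2, -1.7]
finger_gap: 0.691
```

servo_tool:
  commands:
    - [[0,0,-4],0,50]
    - [[0,0,-1],0,50]
    - [[0,0,0],0,50]
    - [[0,0,0],0,50]
    - [[0,0,0],0,50]

```text
time_s: 33.3
eef_pos: [0.6492, -0.0086, 0.2176]
tool_rot: [2.376, 2.024, 0.005]
wrist_force: [0.9, -0.6, -2.0]
finger_gap: 0.683
```

```bash
python3 st.py;python3 snap.py w13; python3 - <<'E'
from meas import *
im,_=load('w13');crop(im,220,40,440,190,3.6,'w13c.png')
E
```

```text
33.3 [ 0.6492 -0.0086  0.2176] z-axis [ 0.0155 -0.0137 -0.9998] x yaw 80.85 F [ 0.9 -0.6 -2. ] [-0.08  0.06  0.01] gap mm 62.3
q [-0.045  0.39   1.878 -0.017  0.858  0.125]
33.3 [ 0.6492 -0.0086  0.2176] [2.376 2.024 0.005] toolx yaw 80.85
```

View pics/w13c.png

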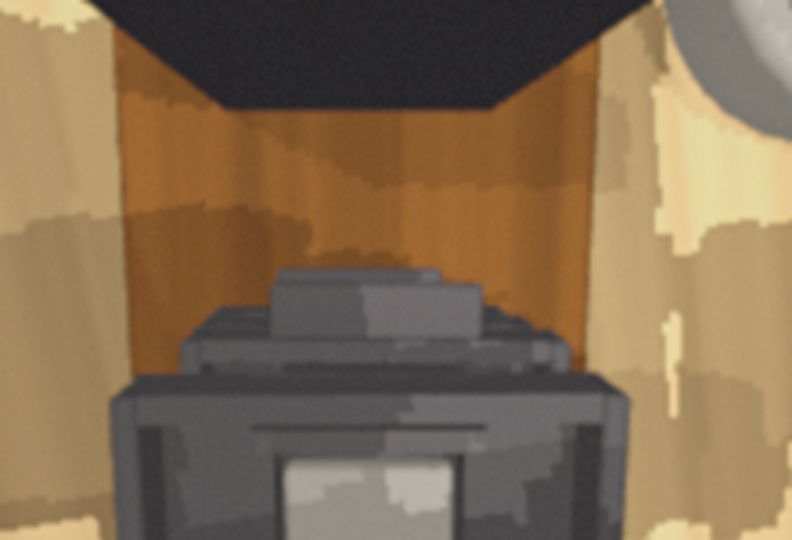

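```bash
python3 - <<'E'
from ends import *
r=mk('w13',220,40,3.6)
r('held',(111,397),(630,397),.2176-.0915+.036,58)
r('tray2 tab',(271,284),(483,284),.110,67)
r('tray2 rim',(181,342),(570,342),.110,58)
r('base tab',(279,268),(441,268),.048,67)
r('cheek',(227,108),(493,108),.012,100)
E
```

```text
held W 62.4 yaw 80.65 ctr [649.2 -10.9]
tray2 tab W 33.6 yaw 80.74 ctr [651.2 -10. ]
tray2 rim W 62.4 yaw 80.7 ctr [651. -10.]
base tab W 33.5 yaw 80.76 ctr [649.1 -10. ]
cheek W 60.5 yaw 80.88 ctr [649.7  -9.3]
```

servo_tool:
  commands:
    - [[1,1,-5],0,50]
    - [[0,0,-6],0,50]
    - [[0,0,-5],0,50]
    - [[0,0,-3],0,50]
    - [[0,0,-1],0,50]

```text
time_s: 33.85
eef_pos: [0.6505, -0.0075, 0.1965]
tool_rot: [2.375, 2.023, 0.006]
wrist_force: [-3.1, 0.4, 12.6]
finger_gap: 0.693
```

servo_tool:
  commands:
    - [[0,0,-1],0,50]
    - [[0,0,0],0,50]
    - [[0,0,0],0,50]
    - [[0,0,0],0,50]
    - [[0,0,0],0,50]

```text
time_s: 34.35
eef_pos: [0.6509, -0.0075, 0.1967]
tool_rot: [2.375, 2.024, 0.005]
wrist_force: [-0.8, -0.3, -2.4]
finger_gap: 0.694
```

```bash
python3 st.py
```

```text
34.35 [ 0.6509 -0.0075  0.1967] z-axis [ 0.0163 -0.0137 -0.9998] x yaw 80.85 F [-0.8 -0.3 -2.4] [-0.03  0.06 -0.02] gap mm 63.3
q [-0.043  0.421  1.88  -0.018  0.824  0.128]
```

Contact at the expected height. I'll release, retreat and check.

servo_tool:
  commands:
    - [[0,0,0],0,85]
    - [[0,0,0],0,85]
    - [[0,0,0],0,85]
    - [[0,0,0],0,91]
    - [[0,0,8],0,91]

```text
time_s: 34.85
eef_pos: [0.6508, -0.0075, 0.2044]
tool_rot: [2.376, 2.024, 0.005]
wrist_force: [-0.1, 0.1, 0.9]
finger_gap: 0.998
```

servo_tool:
  commands:
    - [[0,0,20],0,91]
    - [[0,0,30],0,91]
    - [[0,0,35],0,91]
    - [[0,0,35],0,91]
    - [[0,0,28],0,91]

```text
time_s: 35.35
eef_pos: [0.6488, -0.0074, 0.357]
tool_rot: [2.378, 2.026, -0.001]
wrist_force: [0.7, -0.2, -0.5]
finger_gap: 0.999
```

servo_tool:
  commands:
    - [[0,0,15],0,91]
    - [[0,0,8],0,91]
    - [[0,0,3],0,91]
    - [[0,0,0],0,91]
    - [[0,0,0],0,91]

```text
time_s: 35.85
eef_pos: [0.649, -0.0074, 0.3868]
tool_rot: [2.377, 2.024, 0.003]
wrist_force: [-0.3, -0.1, 0.5]
finger_gap: 0.993
```

```bash
python3 st.py;python3 snap.py w14;python3 - <<'E'
from meas import *
im,_=load('w14');crop(im,250,90,390,240,4,'w14c.png')
E
```

```text
35.85 [ 0.649  -0.0074  0.3868] z-axis [ 0.0143 -0.0136 -0.9998] x yaw 80.85 F [-0.3 -0.1  0.5] [-0.13  0.04  0.04] gap mm 90.6
q [-0.044  0.2    1.784 -0.014  1.142  0.122]
35.85 [ 0.649  -0.0074  0.3868] [2.377 2.024 0.003] toolx yaw 80.85
```

View pics/w14c.png

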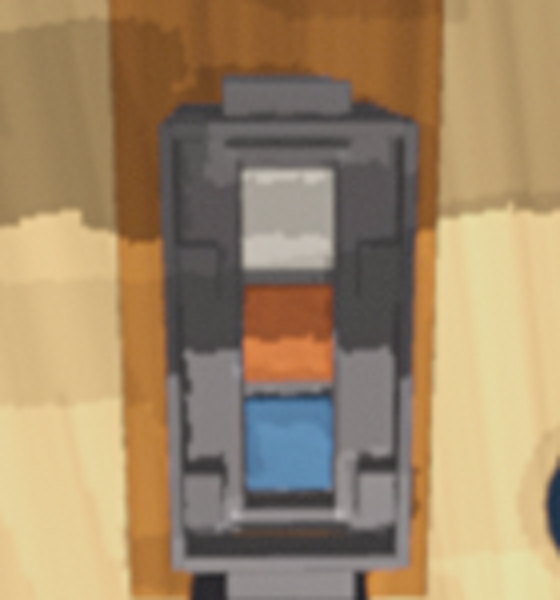

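View pics/w14.png

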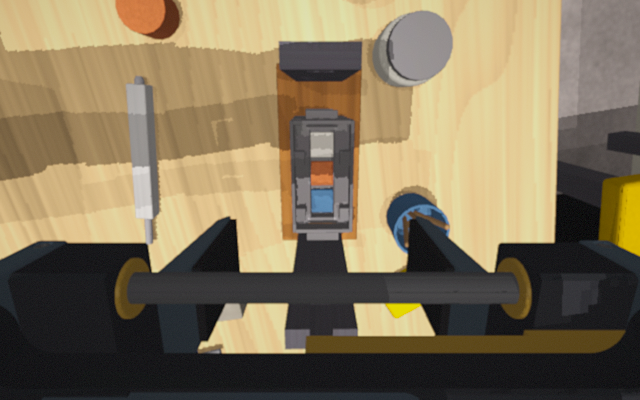

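```bash
python3 - <<'E'
from meas import *
im,C=load('w14')
f=lambda p,z:plane(C,(250+(p[0]+.5)/4-.5,90+(p[1]+.5)/4-.5),z)[:2]*1000
for z in (.128,.141):
  Q=np.array([f(p,z) for p in [(160,126),(420,126),(408,570),(172,570)]])
  print(z,Q.mean(0),[np.hypot(*(Q[i]-Q[(i+1)%4])).round(1) for i in range(4)],np.degrees(np.arctan2(*((Q[0]+Q[1]-Q[2]-Q[3])/2)[::-1])))
for p,z in [((133,84),.024),((158,84),.024),((137,218),.024),((152,218),.024),((138,77),.012),((150,242),.012)]:
  print(p,plane(C,p,z).round(4))
E
```

```text
0.128 [651.09559655 -12.89866768] [np.float64(65.3), np.float64(119.8), np.float64(64.9), np.float64(119.4)] 80.77480704612199
0.141 [651.39169756  -9.85228498] [np.float64(62.8), np.float64(115.3), np.float64(62.5), np.float64(115.0)] 80.77480704612198
(133, 84) [0.4344 0.1223 0.024 ]
(158, 84) [0.4651 0.1174 0.024 ]
(137, 218) [ 0.3848 -0.0498  0.024 ]
(152, 218) [ 0.4052 -0.0533  0.024 ]
(138, 77) [0.4374 0.1309 0.012 ]
(150, 242) [ 0.3847 -0.0919  0.012 ]
```

servo_tool:
  commands:
    - [[-10,2,0],-0.02,91]
    - [[-20,4,0],-0.02,91]
    - [[-30,6,0],-0.02,91]
    - [[-30,6,-10],-0.01,91]
    - [[-30,6,-20],0,91]

```text
time_s: 36.4
eef_pos: [0.5249, 0.017, 0.3531]
tool_rot: [2.456, 1.931, -0.001]
wrist_force: [-0.1, 0.4, 0.3]
finger_gap: 0.997
```

servo_tool:
  commands:
    - [[-30,6,-25],0,91]
    - [[-28,5,-25],0,91]
    - [[-20,4,-20],0,91]
    - [[-12,2,-12],0,91]
    - [[-6,1,-5],0,91]

```text
time_s: 36.9
eef_pos: [0.4165, 0.0363, 0.2588]
tool_rot: [2.463, 1.928, -0.009]
wrist_force: [1.0, 0.1, 0.2]
finger_gap: 1.001
```

servo_tool:
  commands:
    - [[0,0,0],0,91]
    - [[0,0,0],0,91]
    - [[0,0,0],0,91]
    - [[0,0,0],0,91]
    - [[0,0,0],0,91]

```text
time_s: 37.4
eef_pos: [0.4178, 0.0362, 0.26]
tool_rot: [2.464, 1.926, -0.007]
wrist_force: [0.4, -0.0, -0.9]
finger_gap: 1.0
```

```bash
python3 st.py;python3 snap.py w15; python3 - <<'E'
from h import *
s,im,C=shoot('top');cv2.imwrite('pics/t15.png',im[:,:,::-1])
E
```

```text
37.4 [0.4178 0.0362 0.26  ] z-axis [ 0.0054 -0.0145 -0.9999] x yaw 76.02 F [ 0.4 -0.  -0.9] [-0.11  0.05  0.01] gap mm 91.2
q [ 0.037 -0.036  2.301 -0.019  0.872  0.294]
37.4 [0.4178 0.0362 0.26  ] [ 2.464  1.926 -0.007] toolx yaw 76.03
```

View pics/w15.png

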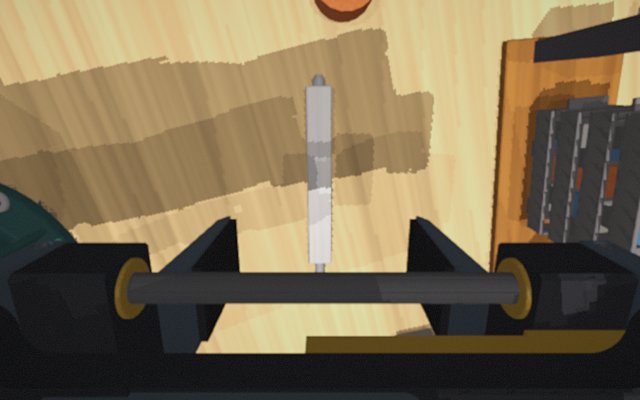

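View pics/t15.png

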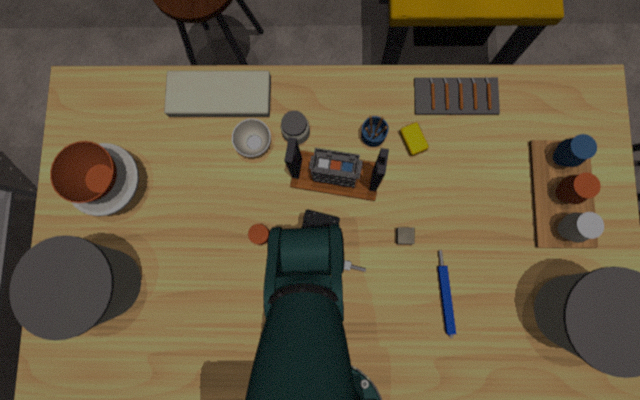

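```bash
python3 - <<'E'
from meas import *
im,C=load('w15');s=robot.sense()
crop(im,280,65,360,280,3,'w15c.png')
P=[plane(C,p,.024)[:2]*1000 for p in [(305.5,87),(331.5,87),(331,263),(309,263)]]
P=np.array(P);a=(P[0]+P[1])/2;b=(P[2]+P[3])/2;u=(a-b)/np.hypot(*(a-b))
R=Ro.from_rotvec(s['tool_rot']).as_matrix();g=(s['eef_pos']+.06*R[:,2])*1000
print('W',np.hypot(*(P[0]-P[1])),np.hypot(*(P[2]-P[3])),'L',np.hypot(*(a-b)),'yaw',np.degrees(np.arctan2(u[1],u[0])),'ctr',(a+b)/2,'g',g)
E
```

```text
W 23.751478883912213 23.272103929551307 L 177.44276278358063 yaw 76.29290543530425 ctr [415.11635582  34.29326418] g [417.94795355  35.29911439 199.91023128]
```

View pics/w15c.png

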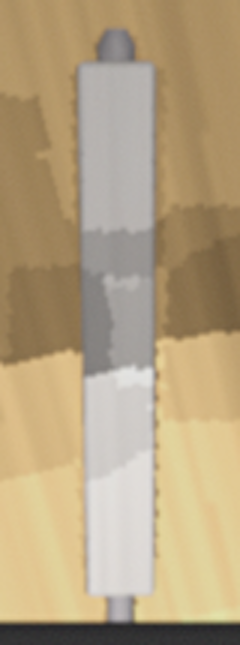

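servo_tool:
  commands:
    - [[-1,-1,-12],0.005,91]
    - [[-1,0,-24],0,91]
    - [[0,0,-28],0,91]
    - [[0,0,-28],0,91]
    - [[0,0,-22],0,91]

```text
time_s: 38.0
eef_pos: [0.4166, 0.0349, 0.1426]
tool_rot: [2.454, 1.931, 0.002]
wrist_force: [0.8, 0.0, -0.6]
finger_gap: 0.996
```

servo_tool:
  commands:
    - [[0,0,-16],0,91]
    - [[0,0,-10],0,91]
    - [[0,0,-5],0,91]
    - [[0,0,0],0,91]
    - [[0,0,0],0,91]

```text
time_s: 38.5
eef_pos: [0.4141, 0.0346, 0.1061]
tool_rot: [2.456, 1.934, -0.006]
wrist_force: [0.2, 0.2, 0.3]
finger_gap: 1.002
```

```bash
python3 st.py
```

```text
38.5 [0.4141 0.0346 0.1061] z-axis [ 0.0066 -0.0143 -0.9999] x yaw 76.42 F [0.2 0.2 0.3] [-0.11  0.09  0.01] gap mm 91.4
q [ 0.034  0.292  2.346 -0.03   0.497  0.298]
```

servo_tool:
  commands:
    - [[1,0,-8],0,91]
    - [[0,0,-7],0,91]
    - [[0,0,-4],0,91]
    - [[0,0,-2],0,91]
    - [[0,0,0],0,91]

```text
time_s: 39.0
eef_pos: [0.4164, 0.0347, 0.0848]
tool_rot: [2.455, 1.933, -0.001]
wrist_force: [0.7, -0.0, 0.1]
finger_gap: 0.992
```

```bash
python3 st.py
```

```text
39.0 [0.4164 0.0347 0.0848] z-axis [ 0.0102 -0.0142 -0.9998] x yaw 76.42 F [ 0.7 -0.   0.1] [-0.07  0.05  0.03] gap mm 90.5
q [ 0.034  0.347  2.34  -0.034  0.445  0.301]
```

servo_tool:
  commands:
    - [[0,0,-2],0,15]
    - [[0,0,0],0,15]
    - [[0,0,0],0,15]
    - [[0,0,0],0,15]
    - [[0,0,0],0,15]

```text
time_s: 39.5
eef_pos: [0.4166, 0.0347, 0.083]
tool_rot: [2.454, 1.932, -0.0]
wrist_force: [-0.0, -0.1, 0.4]
finger_gap: 0.592
```

servo_tool:
  commands:
    - [[0,0,0],0,15]
    - [[0,0,0],0,15]
    - [[0,0,0],0,15]
    - [[0,0,0],0,15]
    - [[0,0,0],0,15]

```text
time_s: 40.0
eef_pos: [0.4166, 0.0347, 0.0832]
tool_rot: [2.454, 1.932, -0.0]
wrist_force: [-0.6, 0.5, 0.4]
finger_gap: 0.257
```

```bash
python3 st.py
```

```text
40.0 [0.4166 0.0347 0.0832] z-axis [ 0.0109 -0.0141 -0.9998] x yaw 76.42 F [-0.6  0.5  0.4] [-0.07  0.04 -0.08] gap mm 23.4
q [ 0.034  0.352  2.339 -0.034  0.441  0.302]
```

servo_tool:
  commands:
    - [[0,0,8],0,15]
    - [[0,0,20],0,15]
    - [[0,0,30],0,15]
    - [[0,0,35],0,15]
    - [[0,0,35],0,15]

```text
time_s: 40.5
eef_pos: [0.4128, 0.0345, 0.2128]
tool_rot: [2.459, 1.936, -0.013]
wrist_force: [1.4, -0.9, -2.5]
finger_gap: 0.26
```

```bash
python3 st.py; python3 snap.py w16
```

```text
40.5 [0.4128 0.0345 0.2128] z-axis [ 9.000e-04 -1.430e-02 -9.999e-01] x yaw 76.43 F [ 1.4 -0.9 -2.5] [-0.07  0.05  0.06] gap mm 23.8
q [ 0.034  0.048  2.331 -0.021  0.763  0.286]
40.5 [0.4128 0.0345 0.2128] [ 2.459  1.936 -0.013] toolx yaw 76.43
```

View pics/w16.png

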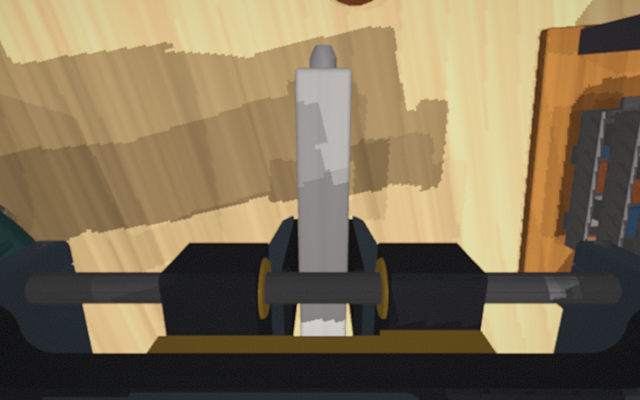

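servo_tool:
  commands:
    - [[8,0,35],0,15]
    - [[16,-1,35],0.01,15]
    - [[22,-2,35],0.015,15]
    - [[25,-2,30],0.015,15]
    - [[28,-3,18],0.015,15]

```text
time_s: 41.05
eef_pos: [0.5114, 0.0266, 0.3787]
tool_rot: [2.399, 2.004, -0.004]
wrist_force: [0.5, 0.3, -3.1]
finger_gap: 0.258
```

servo_tool:
  commands:
    - [[28,-3,6],0.015,15]
    - [[28,-3,0],0.005,15]
    - [[28,-2,0],0,15]
    - [[22,-2,0],0,15]
    - [[14,-1,0],0,15]

```text
time_s: 41.55
eef_pos: [0.6366, 0.0149, 0.3897]
tool_rot: [2.375, 2.027, 0.003]
wrist_force: [-1.1, -0.2, -2.1]
finger_gap: 0.261
```

servo_tool:
  commands:
    - [[6,0,0],0,15]
    - [[0,0,0],0,15]
    - [[0,0,0],0,15]
    - [[0,0,0],0,15]
    - [[0,0,0],0,15]

```text
time_s: 42.05
eef_pos: [0.6412, 0.0152, 0.3893]
tool_rot: [2.376, 2.028, 0.001]
wrist_force: [-0.7, -0.7, -1.5]
finger_gap: 0.267
```

```bash
python3 st.py; python3 snap.py w17
```

```text
42.05 [0.6412 0.0152 0.3893] z-axis [ 0.0118 -0.0132 -0.9998] x yaw 80.98 F [-0.7 -0.7 -1.5] [-0.04  0.07  0.02] gap mm 24.4
q [-0.009  0.186  1.797 -0.014  1.147  0.154]
42.05 [0.6412 0.0152 0.3893] [2.376e+00 2.028e+00 1.000e-03] toolx yaw 80.98
```

View pics/w17.png

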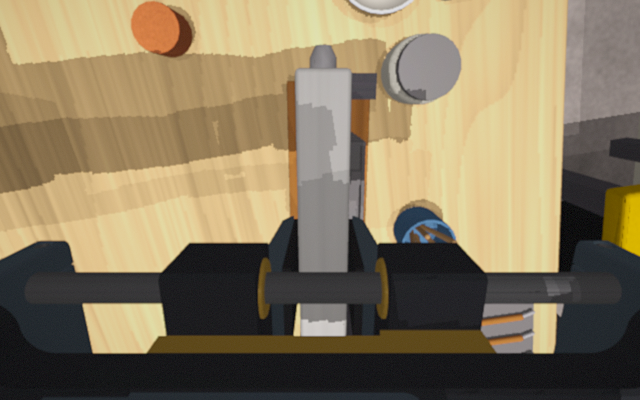

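```bash
python3 - <<'E'
from meas import *
for n,e,pts in [('w16',None,[(296.5,69.5),(350.5,69.5),(322.5,45)]),('w17',None,[(296.5,70),(350.5,70),(322.5,46)])]:
    im,C=load(n)
    if n=='w16': T=np.array([.4128,.0345,.2128]);zt=np.array([.0009,-.0143,-.9999]);yw=76.43
    else: T=np.array([.6412,.0152,.3893]);zt=np.array([.0118,-.0132,-.9998]);yw=80.98
    g=(T+.06*zt)[:2]*1000;zb=T[2]-.0712
    A,B=[plane(C,p,zb+.012)[:2]*1000 for p in pts[:2]];S=plane(C,pts[2],zb)[:2]*1000
    u=np.array([np.cos(np.radians(yw)),np.sin(np.radians(yw))]);v=np.array([-u[1],u[0]])
    for l,X in [('end',(A+B)/2),('stub',S)]: print(n,l,X.round(1),'along',((X-g)@u).round(1),'lat',((X-g)@v).round(1))
    print('W',np.hypot(*(A-B)))
    crop(im,280,35,380,85,6,n+'c.png')
E
```

```text
w16 end [433.4 120.6] along 89.3 lat 0.4
w16 stub [435.6 131.3] along 100.3 lat 0.8
W 22.451654386998786
w17 end [655.5 102.5] along 89.1 lat 0.4
w17 stub [657.  113.2] along 100.0 lat 0.6
W 22.490059953629636
```

View pics/w17c.png

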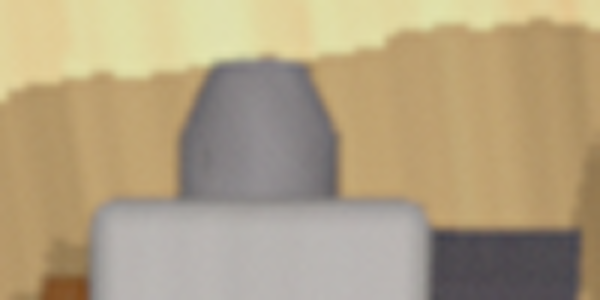

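```bash
python3 - <<'E'
from meas import *
im,_=load('w14');a=im[30:100,260:380];b=im[230:360,260:380]
cv2.imwrite('pics/w14k.png',cv2.resize(np.ascontiguousarray(np.vstack([a,b])[:,:,::-1]),None,fx=3,fy=3,interpolation=cv2.INTER_CUBIC))
im,_=load('w7');crop(im,270,225,370,360,4,'w7k.png')
E
```

```text
(no output)
```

View pics/w14k.png

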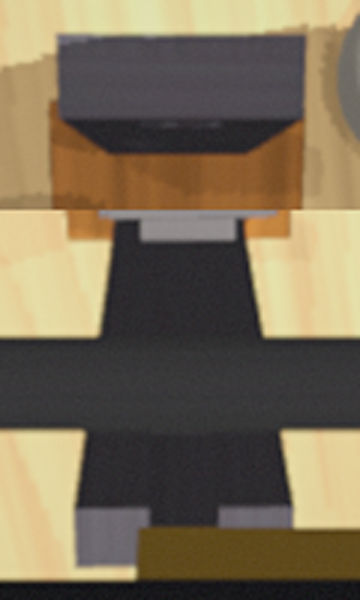

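View pics/w7k.png

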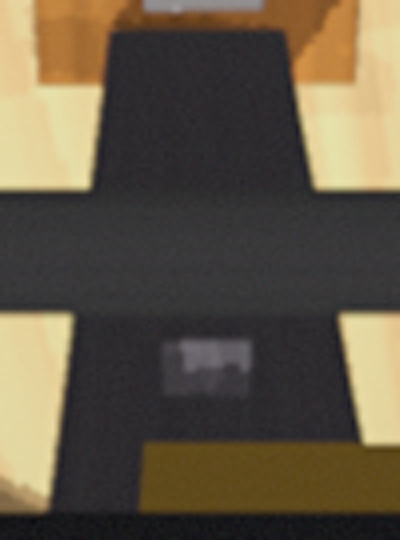

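```bash
python3 - <<'E'
from meas import *
im,C=load('w14')
f=lambda p,z:plane(C,(260+(p[0]+.5)/3-.5,(30 if p[1]<210 else 230-70)+(p[1]+.5)/3-.5),z)[:2]*1000
y=np.radians(80.85);u=np.array([np.cos(y),np.sin(y)]);v=np.array([-u[1],u[0]]);c0=np.array([649.1,-10.1])
def rep(l,a,b,z):
    A,B=f(a,z),f(b,z);m=(A+B)/2;print(l,'W',np.hypot(*(A-B)).round(1),'along',((m-c0)@u).round(1),'lat(+left)',((m-c0)@v).round(1),'yaw',(np.degrees(np.arctan2(*(A-B)[::-1]))-90).round(1))
rep('+y top outer',(57,36),(307,36),.2125)
rep('+y top inner',(61.5,119),(302.5,119),.2125)
rep('+y foot',(112,153),(246,153),.012)
rep('-y top inner',(77,507),(293,507),.242)
rep('slot',(150,507),(219,507),.242)
rep('-y foot',(115,220),(244,220),.012)
im,C=load('w7')
f=lambda p,z:plane(C,(270+(p[0]+.5)/4-.5,225+(p[1]+.5)/4-.5),z)[:2]*1000
rep('slot floor z186.5 inner',(163,338),(253,338),.1865)
rep('slot floor back',(163,396),(253,396),.1865)
E
```

```text
+y top outer W 59.8 along 118.6 lat(+left) -0.0 yaw 80.9
+y top inner W 58.8 along 99.9 lat(+left) 0.0 yaw 80.9
+y foot W 57.8 along 101.1 lat(+left) -0.7 yaw 80.8
-y top inner W 58.4 along -100.1 lat(+left) 0.0 yaw 80.1
slot W 18.7 along -100.1 lat(+left) 0.2 yaw 80.1
-y foot W 63.0 along -110.6 lat(+left) -0.1 yaw 80.4
slot floor z186.5 inner W 19.5 along -99.6 lat(+left) 0.1 yaw 80.0
slot floor back W 19.8 along -114.3 lat(+left) 0.1 yaw 79.9
```

servo_tool:
  commands:
    - [[3,0,-5],0,15]
    - [[4,-1,-12],0,15]
    - [[3,0,-14],0,15]
    - [[1,0,-10],0,15]
    - [[0,0,-5],0,15]

```text
time_s: 42.6
eef_pos: [0.6526, 0.0141, 0.3393]
tool_rot: [2.376, 2.028, 0.001]
wrist_force: [0.2, -1.3, -2.5]
finger_gap: 0.265
```

servo_tool:
  commands:
    - [[0,0,0],0,15]
    - [[0,0,0],0,15]
    - [[0,0,0],0,15]
    - [[0,0,0],0,15]
    - [[0,0,0],0,15]

```text
time_s: 43.1
eef_pos: [0.6525, 0.0141, 0.3387]
tool_rot: [2.376, 2.029, -0.0]
wrist_force: [-0.4, -0.0, -2.5]
finger_gap: 0.261
```

```bash
cat > bs.py <<'E'
from h import *
s=robot.sense();R=Ro.from_rotvec(s['tool_rot']).as_matrix();g=(s['eef_pos']+.06*R[:,2])*1000
y=np.radians(80.85);u=np.array([np.cos(y),np.sin(y)]);v=np.array([-u[1],u[0]])
d=g[:2]-[649.1,-10.1]
print(s['time_s'],'y0(along)',(d@u).round(1),'lat',(d@v+.4).round(1),'zbar',(s['eef_pos'][2]*1000-71.2).round(1),'yaw err deg',(np.degrees(np.arctan2(R[1,0],R[0,0]))-80.85).round(2),'z-axis',R[:,2].round(4),'F',s['wrist_force'].round(1),'Falong',(s['wrist_force'][:2]@u).round(1),s['wrist_torque'].round(2),'gap',(s['finger_gap']*91.2).round(1))
E
python3 bs.py; python3 snap.py w18
```

```text
43.1 [0.6525 0.0141 0.3387] [ 2.376  2.029 -0.   ] toolx yaw 80.98Traceback (most recent call last):
  File "bs.py", line 5, in <module>
    print(s['time_s'],'y0(along)',(d@u).round(1),'lat',(d@v+.4).round(1),'zbar',(s['eef_pos'][2]*1000-71.2).round(1),'yaw err deg',(np.degrees(np.arctan2(R[1,0],R[0,0]))-80.85).round(2),'z-axis',R[:,2].round(4),'F',s['wrist_force'].round(1),'Falong',(s['wrist_force'][:2]@u).round(1),s['wrist_torque'].round(2),'gap',(s['finger_gap']*91.2).round(1))
                                                                                                                                                                                                                                                                                                                             ^^^^^^^^^^^^^^^^^^^^^^^^^^^^
AttributeError: 'float' object has no attribute 'round'
```

View pics/w18.png

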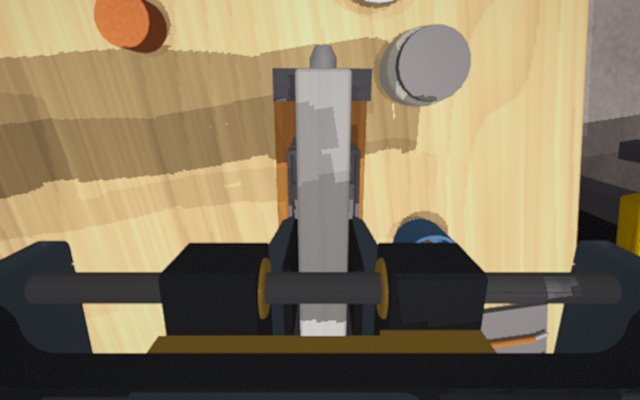

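```bash
sed -i "s/(s\['finger_gap'\]\*91.2).round(1)/round(float(s['finger_gap'])*91.2,1)/" bs.py; python3 bs.py; python3 - <<'E'
from h import *
s,im,C=shoot('side');crop(im,300,80,440,240,4.5,'s18.png');print([proj(C,p).round() for p in [(.649+.159*.11*-1,-.01-.11*.987,.242)]])
E
```

```text
43.15 y0(along) 23.8 lat 0.1 zbar 267.5 yaw err deg 0.13 z-axis [ 0.0112 -0.0132 -0.9999] F [ 0.9 -0.7 -2. ] Falong -0.5 [-0.04  0.11 -0.01] gap 24.0
[array([387., 176.])]
```

View pics/s18.png

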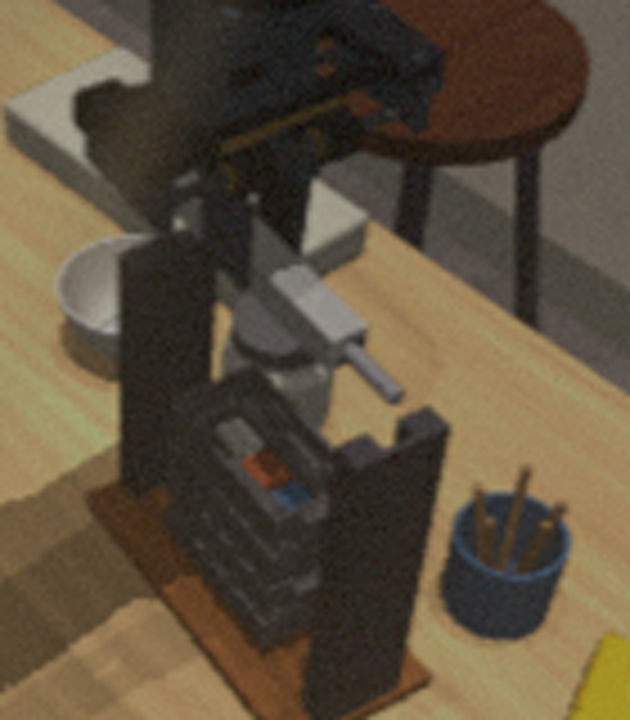

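servo_tool:
  commands:
    - [[0,0,-6],0,15]
    - [[0,0,-10],0,15]
    - [[0,0,-10],0,15]
    - [[0,0,-7],0,15]
    - [[0,0,-4],0,15]

```text
time_s: 43.7
eef_pos: [0.6523, 0.0142, 0.2985]
tool_rot: [2.376, 2.029, -0.0]
wrist_force: [0.9, 0.1, -1.6]
finger_gap: 0.26
```

```bash
python3 bs.py
```

```text
43.7 y0(along) 23.8 lat 0.4 zbar 227.3 yaw err deg 0.13 z-axis [ 0.0112 -0.0132 -0.9999] F [ 0.9  0.1 -1.6] Falong 0.2 [-0.03  0.1   0.04] gap 23.7
```

servo_tool:
  commands:
    - [[0,0,0],0,15]
    - [[0,0,0],0,15]
    - [[0,0,0],0,15]
    - [[0,0,0],0,15]
    - [[0,0,0],0,15]

```text
time_s: 44.2
eef_pos: [0.6523, 0.0141, 0.2981]
tool_rot: [2.376, 2.029, -0.001]
wrist_force: [0.2, -0.5, -1.4]
finger_gap: 0.264
```

```bash
python3 bs.py; python3 - <<'E'
from h import *
s,im,C=shoot('side');crop(im,300,80,440,240,4.5,'s19.png')
E
```

```text
44.2 y0(along) 23.8 lat 0.3 zbar 226.9 yaw err deg 0.13 z-axis [ 0.0107 -0.0132 -0.9999] F [ 0.2 -0.5 -1.4] Falong -0.5 [-0.02  0.03 -0.01] gap 24.1
```

View pics/s19.png

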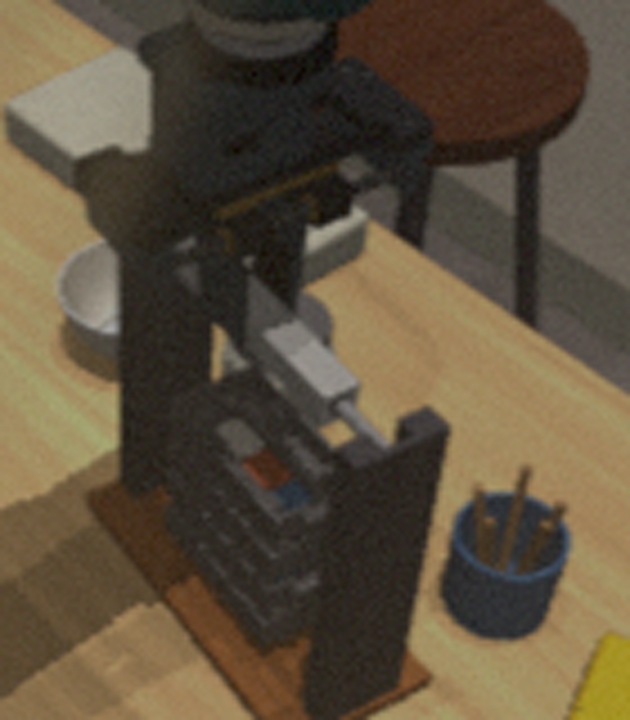

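servo_tool:
  commands:
    - [[-1,-5,0],0,15]
    - [[-1,-6,0],0,15]
    - [[-1,-6,0],0,15]
    - [[-1,-5,0],0,15]
    - [[0,-3,0],0,15]

```text
time_s: 44.75
eef_pos: [0.6482, -0.0121, 0.2986]
tool_rot: [2.377, 2.029, 0.003]
wrist_force: [0.4, 5.0, -2.5]
finger_gap: 0.259
```

```bash
python3 bs.py
```

```text
44.75 y0(along) -2.7 lat 0.1 zbar 227.4 yaw err deg 0.13 z-axis [ 0.0121 -0.0115 -0.9999] F [ 0.4  5.  -2.5] Falong 5.0 [ 0.93  0.11 -0.12] gap 23.6
```

servo_tool:
  commands:
    - [[0,-2,0],0,15]
    - [[0,-1,0],0,15]
    - [[0,0,0],0,15]
    - [[0,0,0],0,15]
    - [[0,0,0],0,15]

```text
time_s: 45.25
eef_pos: [0.6479, -0.0155, 0.2986]
tool_rot: [2.38, 2.028, 0.004]
wrist_force: [0.5, 6.7, -1.7]
finger_gap: 0.258
```

```bash
python3 bs.py; python3 snap.py w20; python3 - <<'E'
from h import *
s,im,C=shoot('side');crop(im,300,80,440,240,4.5,'s20.png')
E
```

```text
45.25 y0(along) -6.0 lat -0.0 zbar 227.4 yaw err deg 0.02 z-axis [ 0.011  -0.0093 -0.9999] F [ 0.5  6.7 -1.7] Falong 6.7 [ 0.82 -0.01 -0.01] gap 23.6
45.25 [ 0.6479 -0.0155  0.2986] [2.38  2.028 0.004] toolx yaw 80.87
```

View pics/s20.png

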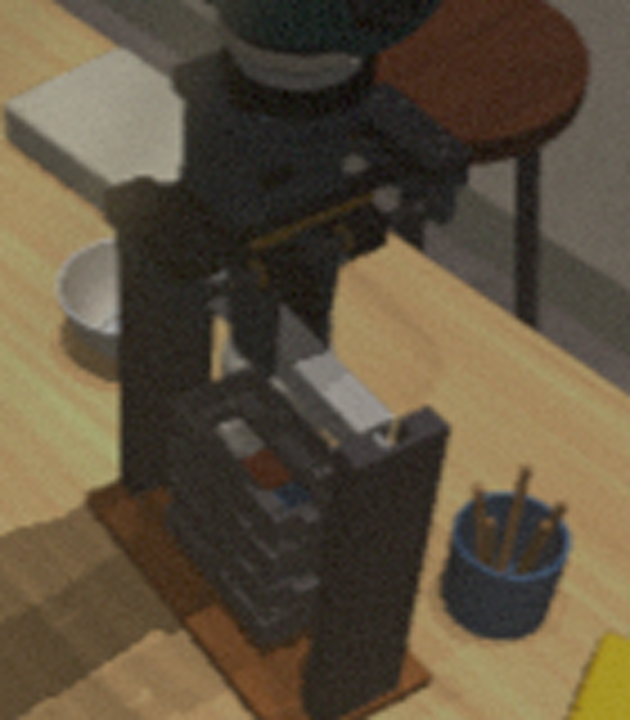

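View pics/w20.png

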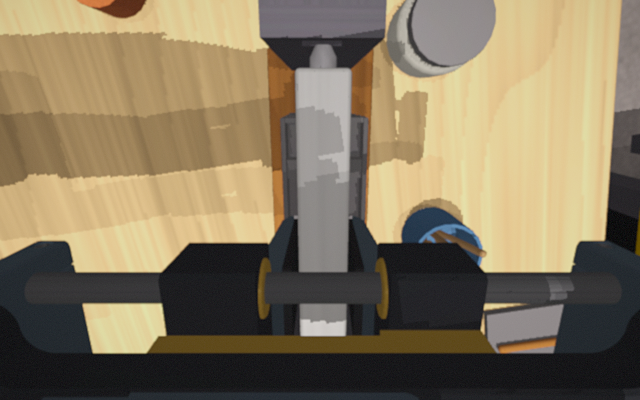

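servo_tool:
  commands:
    - [[0,0,-3],0,15]
    - [[0,0,-4],0,15]
    - [[0,0,-4],0,15]
    - [[0,0,-3],0,15]
    - [[0,0,-2],0,15]

```text
time_s: 45.85
eef_pos: [0.6492, -0.0153, 0.2844]
tool_rot: [2.379, 2.027, 0.009]
wrist_force: [-0.1, 6.0, 0.6]
finger_gap: 0.259
```

```bash
python3 bs.py
```

```text
45.85 y0(along) -5.4 lat -1.5 zbar 213.2 yaw err deg 0.02 z-axis [ 0.0148 -0.0088 -0.9999] F [-0.1  6.   0.6] Falong 5.9 [ 0.55  0.07 -0.08] gap 23.6
```

servo_tool:
  commands:
    - [[-1,0,-4],0,15]
    - [[-0.5,0,-5],0,15]
    - [[0,0,-4],0,15]
    - [[0,0,-3],0,15]
    - [[0,0,-2],0,15]

```text
time_s: 46.35
eef_pos: [0.6494, -0.0151, 0.2681]
tool_rot: [2.376, 2.026, 0.014]
wrist_force: [0.3, 4.7, 0.5]
finger_gap: 0.261
```

```bash
python3 bs.py
```

```text
46.35 y0(along) -5.2 lat -1.9 zbar 196.9 yaw err deg 0.06 z-axis [ 0.019  -0.0085 -0.9998] F [0.3 4.7 0.5] Falong 4.6 [ 0.56  0.07 -0.1 ] gap 23.8
```

servo_tool:
  commands:
    - [[-1,0,-1],0,15]
    - [[-0.5,0,-1],0,15]
    - [[0,0,0],0,15]
    - [[0,0,0],0,15]
    - [[0,0,0],0,15]

```text
time_s: 46.85
eef_pos: [0.649, -0.0148, 0.2673]
tool_rot: [2.375, 2.026, 0.018]
wrist_force: [0.2, 5.1, -0.9]
finger_gap: 0.262
```

```bash
python3 bs.py; python3 snap.py w21; python3 - <<'E'
from h import *
s,im,C=shoot('side');crop(im,300,80,440,240,4.5,'s21.png')
E
```

```text
46.85 y0(along) -4.9 lat -1.6 zbar 196.1 yaw err deg 0.07 z-axis [ 0.0215 -0.0079 -0.9997] F [ 0.2  5.1 -0.9] Falong 5.1 [ 0.82  0.1  -0.04] gap 23.9
46.85 [ 0.649  -0.0148  0.2673] [2.375 2.026 0.018] toolx yaw 80.93
```

View pics/s21.png

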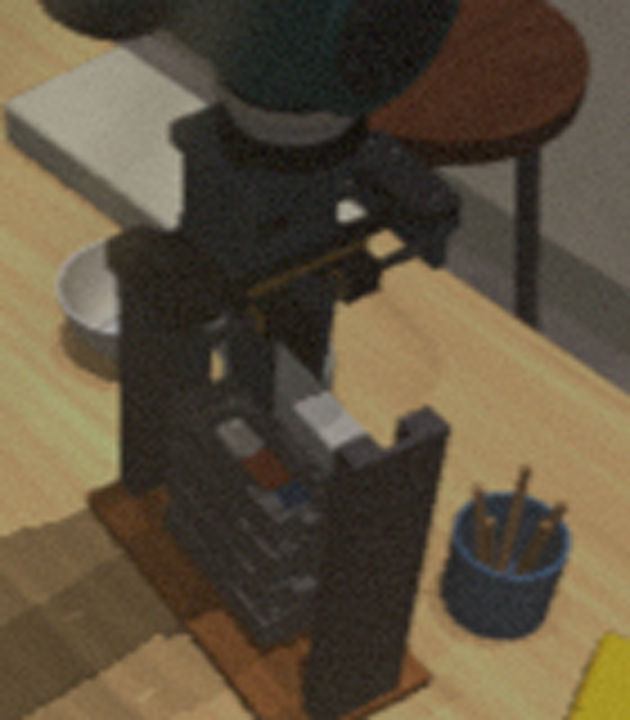

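View pics/w21.png

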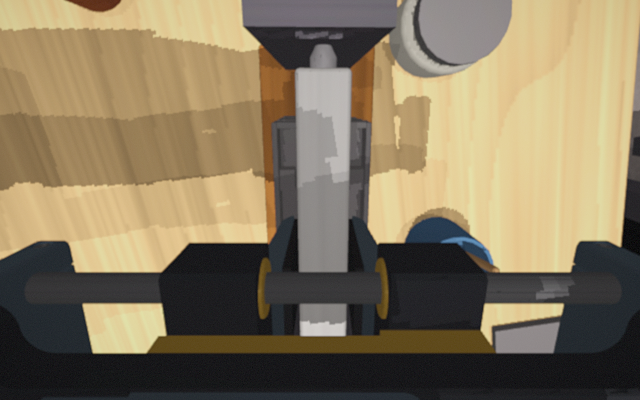

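servo_tool:
  commands:
    - [[-1,0,-2],0,15]
    - [[0,0,-1],0,15]
    - [[0,1,0],0,15]
    - [[0,3,0],0,15]
    - [[0,3,0],0,15]

```text
time_s: 47.45
eef_pos: [0.6492, -0.0076, 0.2656]
tool_rot: [2.374, 2.025, 0.021]
wrist_force: [3.4, 4.1, -2.6]
finger_gap: 0.258
```

```bash
python3 bs.py
```

```text
47.45 y0(along) 2.2 lat -0.8 zbar 194.4 yaw err deg 0.08 z-axis [ 0.0244 -0.0077 -0.9997] F [ 3.4  4.1 -2.6] Falong 4.6 [ 0.59 -0.34  0.33] gap 23.5
```

servo_tool:
  commands:
    - [[0,2,0],0,15]
    - [[0,2,0],0,15]
    - [[0,2,0],0,15]
    - [[0,1,0],0,15]
    - [[0,0,0],0,15]

```text
time_s: 47.95
eef_pos: [0.6496, -0.0002, 0.2657]
tool_rot: [2.371, 2.025, 0.021]
wrist_force: [2.3, 1.6, -1.3]
finger_gap: 0.261
```

```bash
python3 bs.py; python3 snap.py w22
```

```text
47.95 y0(along) 9.6 lat -0.1 zbar 194.5 yaw err deg 0.15 z-axis [ 0.0256 -0.0089 -0.9996] F [ 2.3  1.6 -1.3] Falong 1.9 [ 0.26 -0.35  0.12] gap 23.8
47.95 [ 6.496e-01 -2.000e-04  2.657e-01] [2.371 2.025 0.021] toolx yaw 81.01
```

View pics/w22.png

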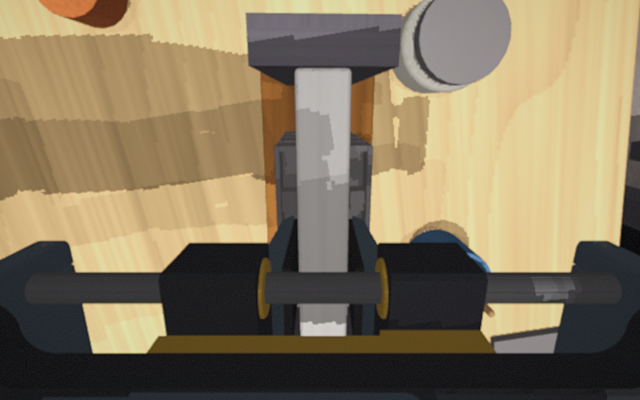

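servo_tool:
  commands:
    - [[0,0,-1],0,15]
    - [[0,0,-1],0,15]
    - [[0,0,0],0,50]
    - [[0,0,0],0,60]
    - [[0,0,0],0,60]

```text
time_s: 48.5
eef_pos: [0.6491, -0.0007, 0.2636]
tool_rot: [2.372, 2.025, 0.02]
wrist_force: [-0.3, -0.7, -0.1]
finger_gap: 0.491
```

```bash
python3 bs.py
```

```text
48.5 y0(along) 9.0 lat 0.3 zbar 192.4 yaw err deg 0.1 z-axis [ 0.0242 -0.0091 -0.9997] F [-0.3 -0.7 -0.1] Falong -0.8 [-0.09  0.11 -0.01] gap 44.7
```

servo_tool:
  commands:
    - [[0,0,0],0,60]
    - [[0,0,5],0,60]
    - [[0,0,12],0,60]
    - [[0,0,20],0,60]
    - [[0,0,25],0,60]

```text
time_s: 49.0
eef_pos: [0.6477, -0.0009, 0.3262]
tool_rot: [2.375, 2.027, 0.013]
wrist_force: [-0.3, -0.3, 0.6]
finger_gap: 0.659
```

servo_tool:
  commands:
    - [[0,0,25],0,60]
    - [[0,0,20],0,60]
    - [[0,0,12],0,60]
    - [[0,0,5],0,60]
    - [[0,0,0],0,60]

```text
time_s: 49.5
eef_pos: [0.6484, -0.0009, 0.3983]
tool_rot: [2.371, 2.023, 0.022]
wrist_force: [0.2, 0.6, -0.6]
finger_gap: 0.659
```

```bash
python3 st.py; python3 snap.py w23; python3 - <<'E'
from h import *
s,im,C=shoot('side');crop(im,290,100,430,260,4.5,'s23.png')
E
```

```text
49.5 [ 0.6484 -0.0009  0.3983] z-axis [ 0.0265 -0.0095 -0.9996] x yaw 80.94 F [ 0.2  0.6 -0.6] [-0.12  0.11  0.01] gap mm 60.1
q [-0.035  0.185  1.781 -0.009  1.149  0.127]
49.5 [ 0.6484 -0.0009  0.3983] [2.371 2.023 0.022] toolx yaw 80.94
```

View pics/s23.png

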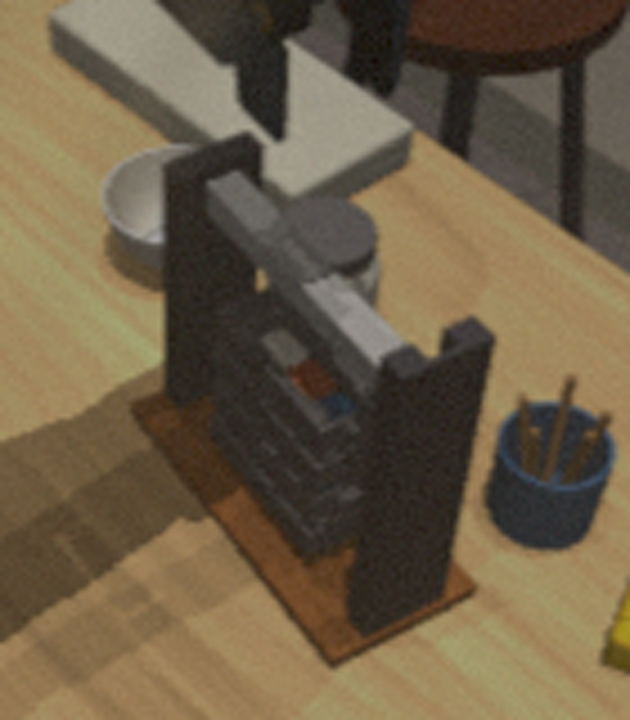

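View pics/w23.png

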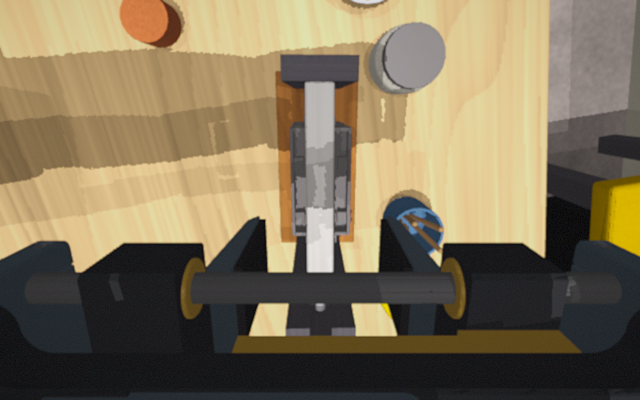

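```bash
python3 - <<'E'
from meas import *
im,C=load('w23')
y=np.radians(80.85);u=np.array([np.cos(y),np.sin(y)]);v=np.array([-u[1],u[0]]);c0=np.array([649.1,-10.1])
def rep(l,a,b,z):
    A,B=[plane(C,p,z)[:2]*1000 for p in (a,b)];m=(A+B)/2;print(l,'W',np.hypot(*(A-B)).round(1),'along',((m-c0)@u).round(1),'lat',((m-c0)@v).round(1))
for z in (.200,.204,.208):
    rep(f'+end {z}',(305.5,82),(334.5,82),z); rep(f'-end {z}',(306.5,272),(333.5,272),z)
crop(im,270,45,370,345,2.6,'w23c.png')
E
```

```text
+end 0.2 W 23.4 along 99.6 lat -0.4
-end 0.2 W 25.4 along -70.3 lat -0.2
+end 0.204 W 23.1 along 99.5 lat -0.3
-end 0.204 W 25.1 along -68.2 lat -0.1
+end 0.208 W 22.8 along 99.3 lat -0.2
-end 0.208 W 24.7 along -66.0 lat -0.0
```

View pics/w23c.png

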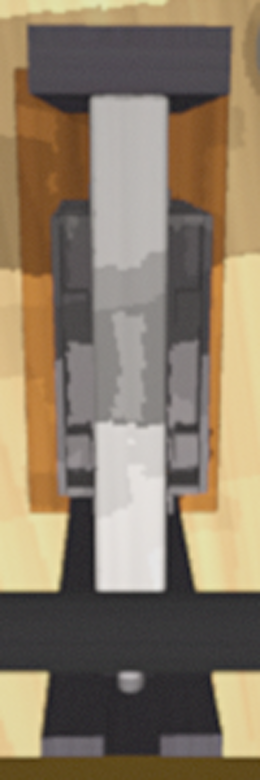

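```bash
python3 - <<'E'
from h import *
s,im,C=shoot('side');y=np.radians(80.85);u=np.array([np.cos(y),np.sin(y)]);v=np.array([-u[1],u[0]]);c0=np.array([.6491,-.0101])
v2=cv2.resize(im[100:260,290:430],None,fx=5,fy=5,interpolation=cv2.INTER_CUBIC)
for a in (-.08,.1):
  for l in (-.012,.012):
    p=proj(C,[*(c0+a*u+l*v),.204]);q=((p-[290,100]+.5)*5-.5).astype(int);cv2.circle(v2,tuple(int(t) for t in q),3,(255,0,0),1);print(a,l,p.round(1))
cv2.imwrite('pics/s24.png',v2[100:500,150:650,::-1])
s,im,C=shoot('top');cv2.imwrite('pics/t24.png',im[:,:,::-1])
E
```

```text
-0.08 -0.012 [381.5 177.5]
-0.08 0.012 [373.4 181.2]
0.1 -0.012 [342.2 136.3]
0.1 0.012 [334.7 139.3]
```

View pics/s24.png

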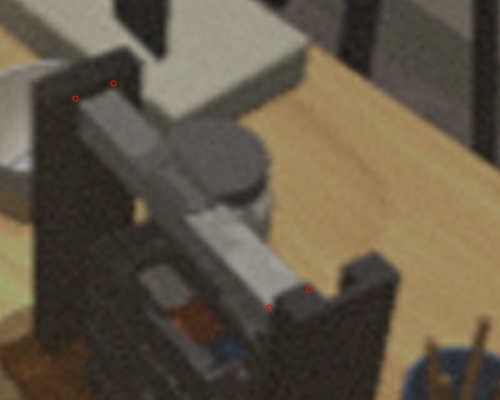

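View pics/t24.png

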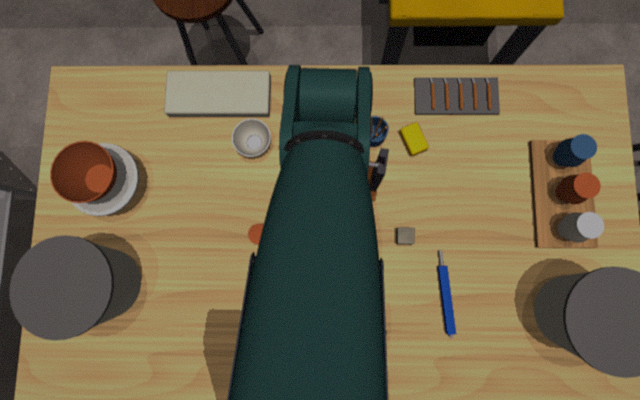

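Both bar ends match the projected seated position, and the other items are where they started. I'm handing in.

```bash
python3 - <<'E'
from rig import robot
print(robot.job_done())
E
```

```text
the job is handed in; nothing more can be done
None
```

The caddy is closed and the job is handed in at about 50 s. No verdict came back, so what follows rests on my own camera checks.

- **Trays:** Three loose trays were present, and I stacked all three on the base tray with tabs towards -y, +y, -y. After each release, the rim size in the wrist view matched the 31 mm stacking pitch. The trays stood within about 3 mm of the caddy centre, at rim heights of 79, 110 and 141 mm.
- **Bar:** The aluminium bar had been knocked about 4 cm aside during the run, so I measured it again before gripping it. I pressed its pin in to about 24 mm in the slot, lowered the bar, and eased it out so the stub went into the hole. I released it at z of about 192 mm.
- **Last checks:** The holed-cheek end of the tube measured 99.5 mm from the caddy centre, against the cheek at 100 mm, and under 0.5 mm off to the side. In the side view, both ends of the bar lay on the projected seated position. The pin shows in the slot and the gripper is clear, about 0.2 m above.
- **What I could not check:** The slot end of the tube was hidden in the wrist view, so its position rests on the side view and the release pose.
- **Trouble on the way:** My first grip on one tray was off-centre because the arm was still settling after a fast move, and it shifted the tray about 1 cm. I let go, measured again and gripped it correctly. The tool kept a small tilt of 0.01–0.03 rad throughout, which did not affect the fits.
- **Other things on the bench:** In the last top view the arm hid the glaze jar and part of the clay. The rest of the bystanders showed no movement, and the jar and clay looked in place in the last wrist view.

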